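# Stack the keyed trays on the hallway slide and park them under the shelf

### The arm

A 6-joint arm with a two-finger parallel gripper is mounted at the origin on the work surface. World frame = base frame: x ahead of the robot, y to its left, z up, the work surface at z = 0. Lengths are in m, angles in rad, forces in N, time in s.
With the tool pointing down it reaches from about 0.375 to 0.9 m from the base axis. Payload 3.1 kg.
Tool frame: the origin (TCP) lies at the very end of the fingers, on their centre line; the grasp point (between the pads) lies 19 mm behind it (robot.hold_point_z is the z of the grasp point in the tool frame, in m); z points along the fingers, y is the direction in which the jaws open and shut (so a half turn about z gives the same grasp; the last joint's range is limited). The gripper opens to 87 mm and grips with 3 to 60 N. Pads are 19 mm wide; open, the fingers measure 117 mm over their backs; the gripper's body (75 mm by 190 mm) begins 51 mm behind the grasp point.
Start: joints at [-1.347, 0.527, 1.433, -0, 1.181, -0.178], TCP at [0.245, -0.575, 0.223] pointing down, gripper open.
Joint ranges: [-3.08, 3.08], [-0.75, 2.2], [0.22, 2.44], [-1.43, 4.57], [0, 2.65], [-2.85, 2.85]. Speed limits (rad/s): [2.79, 2.79, 3.14, 3.14, 3.14, 3.14].

### API

Orientations are given as a unit quaternion [x, y, z, w].
In Python, from rig import robot, viewer, spotter gives the robot as it stands.
- The arm moves only by the shell command python3 -m crank 'ROWS' [FORCE]. ROWS is text: rows parted by semicolons, each of 7 numbers parted by spaces: the turn, a rotation vector about the tool's x, y, z in units of 5 degrees (1.0 is 5 degrees), then the shift along the tool's x, y, z in units of 40 mm (1.0 is 40 mm), then the gripper's target within -1 to 1 (shut at 1, half-way at 0, fully open at -1). A call has 1 to 5 rows; each row shifts and turns the pose as measured when the row begins, along the tool's axes as they then stand; what a row does not reach is not made up. A row lasts 1/8 s, in which the tool goes at most 62.5 mm and 10.7 degrees, less where a joint would pass 70% of its speed; a pose out of reach is approached as far as the arm can. A call is refused whole if a number of a shift passes 1 or a number of a turn 1, either way. A call with a gripper value outside its range is refused whole. The fingers move at their own pace and stop on an object; FORCE is the grip in N (left out, the last holds). Time passes only in rows, so rows that do not move let the fingers close. It gives the time, the measured TCP pose, the force and the opening at its end, in the units of the state.
- robot.get_obs(): the state, without advancing time (a new reading comes with each control period).
- viewer.camera(name): name is "scene" or "top" or "wrist"; returns a dict with "img" (420x560x3 uint8, red, green, blue), "camera_matrix" (3x3 intrinsics, pixels), "xyz" and "attitude" of the camera in the world. Camera axes: x right, y down, z forward; pixel columns grow to the right and rows downward; lengths in m; the calibration is good to about 2 mm. A picture is of the moment at which its call begins. There is no depth.
- robot.hand_in(): hands the job in, once; it reports no verdict.
Trained networks look in a picture, given as the dict that the camera call returned (one of the last four; its "shot" number tells which), for a name from the list of things; names that differ only in an ending like _2 or _b are one class to them, and where a whole thing is asked for, a point or a joint stands for the part that bears it (a point fixed in the world has none). Each returns a list of dicts, best first, with "score" (0 to 1); they miss things now and then, are a little off and sometimes report something else, mostly with a low value. They report only what shows in the picture. A call takes as long as a camera call. They do not tell look-alikes from the thing itself.
- spotter.boxes_of(name, picture): "at" ([x, y, z] in m, in the coordinates of the camera as it stood for that picture, good to about 4 mm: the middle of the surface that is visible of it).
The state is a dict: "time": time; "q": joint angles; "joint_velocities": joint speeds; "joint_torque": joint torques, N m; "position": TCP position; "tool_rot": TCP orientation; "ft_force": force on the tool from outside, world axes, zero at the start; "moment": the same for the moment, N m; "grip_width": finger opening in m.
Only numpy, scipy, OpenCV 4.12 (cv2) and the standard library are available. Lean on these libraries where they do the work, as an engineer would, in place of code of your own. Each camera call takes 0.05 s, during which the arm holds its last target.

### The job

Pull the grey slide fully out from under the little bridge shelf, stack on it every loose blue tray that is there, in any order, each the right way round so that its notches drop fully over the keys below, and lay the nail clipper in the top tray. Only then push the loaded slide fully home under the shelf, everything still seated, and leave the torch, the ring dish and the round tin where they are.

Things in the scene. Friction and masses are not known exactly. Their poses are not given: they have to be found in the camera images.
- sled (a joint): how far the slide is pulled out, in m: 0 fully home under the bridge shelf (end stop), 0.15 fully out (end stop). It moves out along the -y axis of runner and stays where it is left (friction about 2.5 N)
- runner: fixed bare-metal runner with a white metal bridge shelf over its +y end. Origin: on the ledge, under the stack's centre when the slide is home; z up. Runner: x +-45 mm, y -290..60, rails 10 high. Shelf: x +-70 mm, y -60..65, underside 147 and top 153 above the ledge, on an end panel at y = 62 and two 8 mm posts at x = +-66, y = -56. Its place and yaw vary
- sled_seat (a point): on the slide's top face (15 mm above the ledge), centre of the lowest tray's place; axes as runner. A seated tray has its origin here and the same axes (+y to +y). The slide: grey plate 74 mm (x) x 190 (y -135..55 mm from here), with the same keys as a tray, 8 mm tall: wide (24) at y = 47.5 mm, narrow (10) at y = -47.5
- sled_key (a point): foot of the slide's wide key, 47.5 mm towards +y from sled_seat, on its top face
- sled_fin (a point): middle of the top edge of the slide's pull fin, an upright grip at its -y end, 10 mm thick (x), 30 mm long (y), standing 36 mm above the slide's top face (top edge 51 mm above the ledge), 115 mm towards -y from sled_seat; pinch it from above
- tray_a: open tray, translucent blue plastic, 56 mm wide (x, grip across this) x 100 long (y) x 24 high to the rim, 90 g; inside 50 x 86, floor 4 thick. Origin: centre of its underside, z up. Stacked trays rise 24 mm each. All trays are alike, go in any order; some may be absent. Keys: a wide (24 mm) one on the +y end wall, a narrow (10 mm) one on the -y end wall, 8 mm above the rim
- tray_b: open tray, translucent blue plastic, 56 mm wide (x, grip across this) x 100 long (y) x 24 high to the rim, 90 g; inside 50 x 86, floor 4 thick. Origin: centre of its underside, z up. Stacked trays rise 24 mm each. All trays are alike, go in any order; some may be absent. Keys: a wide (24 mm) one on the +y end wall, a narrow (10 mm) one on the -y end wall, 8 mm above the rim
- tray_c: open tray, translucent blue plastic, 56 mm wide (x, grip across this) x 100 long (y) x 24 high to the rim, 90 g; inside 50 x 86, floor 4 thick. Origin: centre of its underside, z up. Stacked trays rise 24 mm each. All trays are alike, go in any order; some may be absent. Keys: a wide (24 mm) one on the +y end wall, a narrow (10 mm) one on the -y end wall, 8 mm above the rim
- tray_d: open tray, translucent blue plastic, 56 mm wide (x, grip across this) x 100 long (y) x 24 high to the rim, 90 g; inside 50 x 86, floor 4 thick. Origin: centre of its underside, z up. Stacked trays rise 24 mm each. All trays are alike, go in any order; some may be absent. Keys: a wide (24 mm) one on the +y end wall, a narrow (10 mm) one on the -y end wall, 8 mm above the rim
- tray_a_notch (a point): on tray_a in plan 47.5 mm from its origin towards its +y: middle of the wide notch in its underside (28 mm wide, 7 long, 10 deep; the -y end has a 14 mm wide one). Keys are 5 mm thick, 47.5 mm from the centre: about 2 mm play. The wide notch goes over the wide key below; the wrong way round the tray stays up on it
- tray_b_notch (a point): on tray_b in plan 47.5 mm from its origin towards its +y: middle of the wide notch in its underside (28 mm wide, 7 long, 10 deep; the -y end has a 14 mm wide one). Keys are 5 mm thick, 47.5 mm from the centre: about 2 mm play. The wide notch goes over the wide key below; the wrong way round the tray stays up on it
- tray_c_notch (a point): on tray_c in plan 47.5 mm from its origin towards its +y: middle of the wide notch in its underside (28 mm wide, 7 long, 10 deep; the -y end has a 14 mm wide one). Keys are 5 mm thick, 47.5 mm from the centre: about 2 mm play. The wide notch goes over the wide key below; the wrong way round the tray stays up on it
- tray_d_notch (a point): on tray_d in plan 47.5 mm from its origin towards its +y: middle of the wide notch in its underside (28 mm wide, 7 long, 10 deep; the -y end has a 14 mm wide one). Keys are 5 mm thick, 47.5 mm from the centre: about 2 mm play. The wide notch goes over the wide key below; the wrong way round the tray stays up on it
- clipper: steel nail clipper lying flat, 12 mm wide (x) x 54 mm long (y) x 12 mm high, 40 g. Origin: centre of its underside; grip it across x. It fits lengthwise (its y along the tray's y, either way) in a tray and may be let go with the fingertips just above the tray's rim
- clipper_center (a point): middle of the clipper, 6 mm above its underside
- torch: yellow plastic torch, 130 mm long, lying; not to be moved. Origin: underside of its body
- dish: white ceramic ring dish, 90 mm across, 30 mm high; not to be moved. Origin: centre of its underside
- tin: closed round metal tin, 75 mm across, 22 mm high; not to be moved. Origin: centre of its underside
Not all that is in view belongs to the job. Leave any turquoise look-alike of the tray_a alone. Leave any pink look-alike of the tray_c alone.

How it is judged:
By the outcome, as a careful person would: the job done as asked, in the order asked, and still so for the second after the job is handed in, with the robot touching nothing.
Of tray_a, tray_b, tray_c, tray_d only 3 to 4 are there at a start; the rules pass over those that are not, and their reading is None.
At some moment in a run one of tray_a, tray_b, tray_c, tray_d, clipper may be knocked a few centimetres aside while the robot is not near it.
Once in a run the grip may slacken for a moment while it holds something.
It also fails if it takes over 208 s, if anything falls off the work surface, if the arm or the gripper's body presses on something with over 40 N, if the wrist force passes 120 N, or if a joint passes its speed limit or range.

## Working session

There is one attempt and no reset: what is moved stays moved. The work goes in short steps, Python scripts to look and compute and a shell command to move; the robot and the scene stay as the last step left them, time stands still between calls to the robot, and variables do not carry over. Pictures are saved under pics/ and viewed, and the job is handed in when it is done.

```bash
ls; mkdir -p pics; cat > h.py <<'E'
import numpy as np, cv2
from rig import robot, viewer, spotter
from scipy.spatial.transform import Rotation as R
def snap(cam,name):
    p=viewer.camera(cam); cv2.imwrite('pics/'+name+'.png',p['img'][:,:,::-1]); return p
def Rc(p):
    a=np.array(p['attitude'],float)
    return a if a.shape==(3,3) else R.from_quat(a).as_matrix()
def w(p,c): return Rc(p)@np.array(c)+np.array(p['xyz'])
def pix(p,X):
    c=Rc(p).T@(np.array(X)-np.array(p['xyz'])); k=p['camera_matrix']@c; return k[:2]/k[2]
def ray(p,u,v,z):
    d=Rc(p)@np.linalg.inv(p['camera_matrix'])@np.array([u,v,1.]); o=np.array(p['xyz']); return o+d*(z-o[2])/d[2]
E
python3 - <<'E'
from h import *
o=robot.get_obs(); print(o)
for c in ['top','scene','wrist']:
    p=snap(c,c+'0'); print(c,p['xyz'],p['attitude'],p['camera_matrix'])
    for n in ['tray_a','tray_a_notch','clipper','sled_fin','sled_key','sled_seat','runner','torch','dish','tin']:
        try:
            for b in spotter.boxes_of(n,p): 
                X=w(p,b['at']);print(n,round(b['score'],2),X.round(3),pix(p,X).round())
        except Exception as e: print(n,e)
E
```

```text
pics
{'time': 0.0, 'q': array([-1.34652274e+00,  5.28459198e-01,  1.43390038e+00,  1.81001059e-05,
        1.18135784e+00, -1.78491437e-01]), 'joint_velocities': array([ 0.00134664, -0.00045729,  0.00156639,  0.00010377,  0.00054019,
       -0.00074933]), 'joint_torque': array([ 7.88881425e-04, -4.40038562e+01, -1.76591635e+01,  6.33549294e-02,
        5.82338660e-02, -1.58999601e-04]), 'position': array([ 0.24485137, -0.57425903,  0.22157651]), 'tool_rot': array([ 9.79791115e-01,  2.00020605e-01, -1.59503808e-05, -1.06229518e-03]), 'ft_force': array([-0.14874019, -0.02972799, -0.10194516]), 'moment': array([ 0.09949357,  0.05902006, -0.00090098]), 'grip_width': 0.08728110346590093}
top [ 0.23998198 -0.00912687  1.61267987] [-0.68698016  0.71772826 -0.08161779  0.0791388 ] [[526.06651653   0.         281.03913444]
 [  0.         526.06651653 215.85727952]
 [  0.           0.           1.        ]]
tray_a 0.97 [ 0.593 -0.477  0.007] [426. 216.]
tray_a 0.84 [ 0.409 -0.258  0.005] [361. 278.]
tray_a 0.75 [0.426 0.35  0.004] [162. 281.]
tray_a 0.75 [ 0.573 -0.293  0.   ] [368. 225.]
tray
[... 1446 characters left out ...]
 0.452 -0.051  0.012] [233. 212.]
sled_fin 0.57 [0.615 0.08  0.015] [314. 204.]
sled_key 0.84 [0.618 0.082 0.013] [315. 205.]
sled_seat 0.93 [0.618 0.077 0.016] [315. 205.]
runner 0.57 [0.623 0.091 0.015] [319. 203.]
torch 0.64 [ 0.765 -0.185  0.028] [315. 298.]
dish 0.87 [0.786 0.09  0.02 ] [377. 226.]
dish 0.26 [ 0.452 -0.051  0.009] [233. 213.]
dish 0.18 [ 0.764 -0.183  0.031] [315. 297.]
tin 0.57 [ 0.71  -0.359  0.022] [249. 349.]
tin 0.45 [0.411 0.352 0.012] [299. 127.]
wrist [ 0.31982553 -0.54390906  0.38368731] [ 0.82504755 -0.54548837 -0.08153408  0.12284614] [[336.99384679   0.         273.71244639]
 [  0.         336.99384679 207.19693229]
 [  0.           0.           1.        ]]
```

View pics/top0.png

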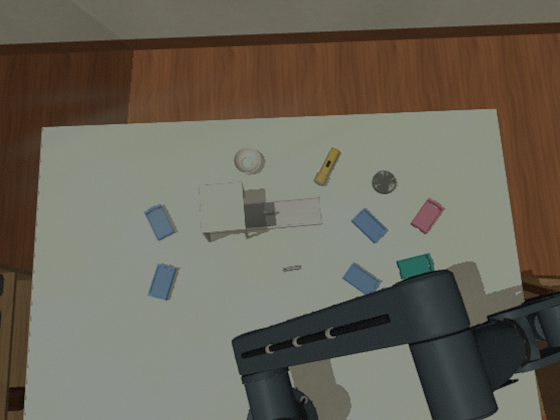

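View pics/scene0.png

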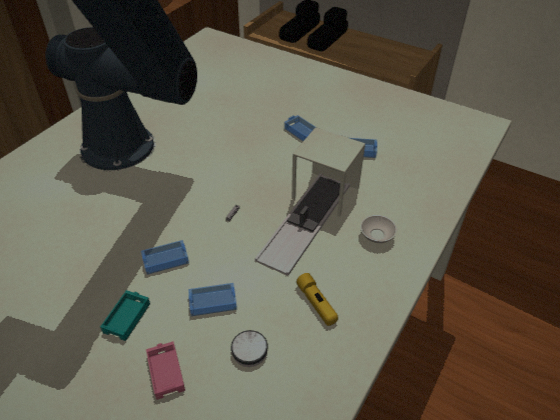

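View pics/wrist0.png

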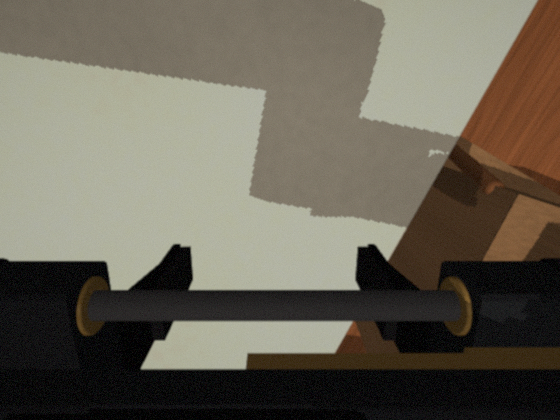

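```bash
cat >> h.py <<'E'
def yaw(o=None):
    o=o or robot.get_obs(); m=R.from_quat(o['tool_rot']).as_matrix(); return np.degrees(np.arctan2(m[1,0],m[0,0]))
def plan(x,y,z,yw,step=.95):
    """rows: tool-frame twist steps from the present pose to a tool-down pose"""
    o=robot.get_obs(); P=o['position'].copy(); Q=R.from_quat(o['tool_rot'])
    c,s=np.cos(np.radians(yw)),np.sin(np.radians(yw))
    T=R.from_matrix(np.array([[c,s,0],[s,-c,0],[0,0,-1.]]))
    X=np.array([x,y,z]); rv=(Q.inv()*T).as_rotvec(); D=X-P
    n=int(max(1,np.ceil(np.linalg.norm(np.degrees(rv))/5/.98),np.ceil(np.linalg.norm(D)/.04/step)))
    print('now',P.round(4),'yaw',round(yaw(o),1),'n',n,'q',o['q'].round(2))
    L=[]
    for i in range(n):
        q=Q*R.from_rotvec(rv*i/n); L.append(np.r_[np.degrees(rv)/5/n, q.inv().apply(D/n)/.04])
    for i in range(0,n,5):
        print('; '.join(' '.join('%.2f'%v for v in r) for r in L[i:i+5]))
E
python3 - <<'E'
from h import *
p=cv2.imread('pics/top0.png')
for i,(u,v) in enumerate([(265,205),(370,245),(160,250)]):
    c=p[v-50:v+50,u-65:u+65]; cv2.imwrite(f'pics/z{i}.png',cv2.resize(c,None,fx=6,fy=6,interpolation=cv2.INTER_CUBIC))
plan(.55,-0.07,.30,90)
E
```

```text
now [ 0.245  -0.575   0.2225] yaw 23.1 n 16 q [-1.35  0.53  1.43  0.    1.18 -0.18]
-0.00 -0.00 -0.84 0.75 -0.54 -0.12; -0.00 -0.00 -0.84 0.79 -0.48 -0.12; -0.00 -0.00 -0.84 0.82 -0.42 -0.12; -0.00 -0.00 -0.84 0.85 -0.36 -0.12; -0.00 -0.00 -0.84 0.87 -0.30 -0.12
-0.00 -0.00 -0.84 0.89 -0.24 -0.12; -0.00 -0.00 -0.84 0.91 -0.17 -0.12; -0.00 -0.00 -0.84 0.92 -0.10 -0.12; -0.00 -0.00 -0.84 0.92 -0.04 -0.12; -0.00 -0.00 -0.84 0.92 0.03 -0.12
-0.00 -0.00 -0.84 0.92 0.10 -0.12; -0.00 -0.00 -0.84 0.91 0.16 -0.12; -0.00 -0.00 -0.84 0.89 0.23 -0.12; -0.00 -0.00 -0.84 0.87 0.29 -0.12; -0.00 -0.00 -0.84 0.85 0.36 -0.12
-0.00 -0.00 -0.84 0.82 0.42 -0.12
```

View pics/z0.png

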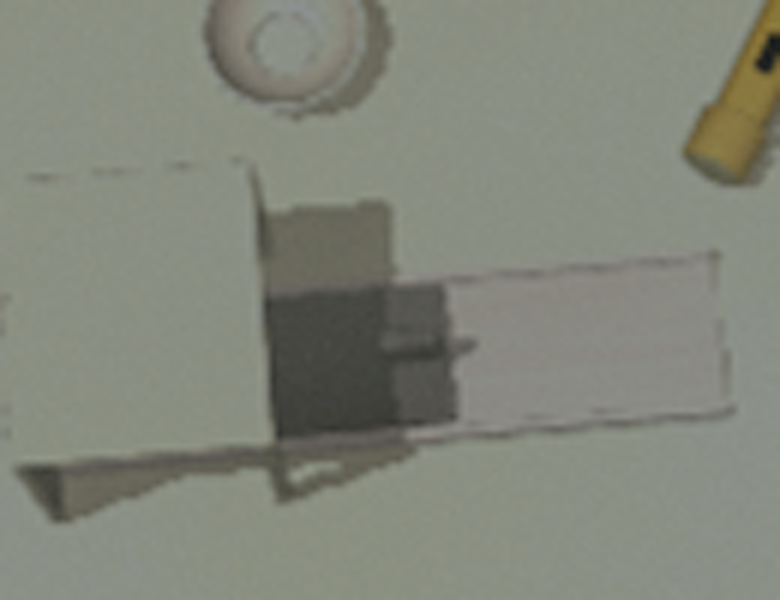

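View pics/z1.png

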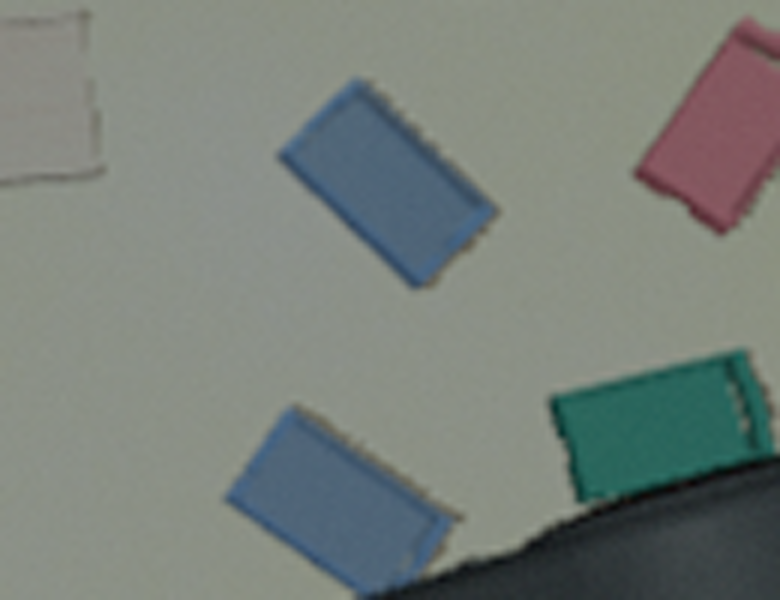

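View pics/z2.png

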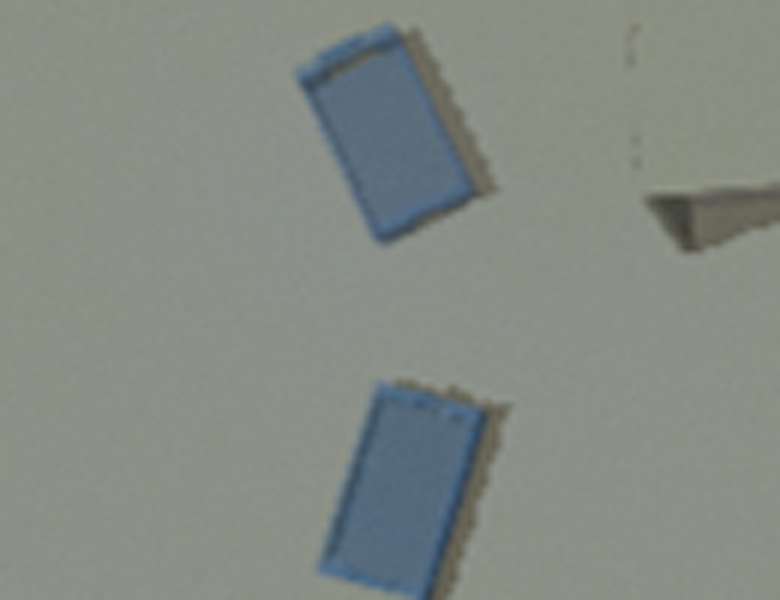

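```bash
python3 -m crank '0 0 -.84 .75 -.54 -.12 -1; 0 0 -.84 .79 -.48 -.12 -1; 0 0 -.84 .82 -.42 -.12 -1; 0 0 -.84 .85 -.36 -.12 -1; 0 0 -.84 .87 -.3 -.12 -1' 30
python3 -m crank '0 0 -.84 .89 -.24 -.12 -1; 0 0 -.84 .91 -.17 -.12 -1; 0 0 -.84 .92 -.1 -.12 -1; 0 0 -.84 .92 -.04 -.12 -1; 0 0 -.84 .92 .03 -.12 -1'
python3 - <<'E'
from h import *
plan(.55,-0.07,.30,90)
E
```

```text
time: 2.28
position: [0.3415, -0.4157, 0.2466]
tool_rot: [0.926, 0.378, -0.0, 0.001]
ft_force: [-0.1, -0.8, -0.4]
grip_width: 0.0868
time: 2.9
position: [0.4377, -0.2513, 0.272]
tool_rot: [0.838, 0.546, 0.0, 0.002]
ft_force: [-0.0, 0.0, 0.2]
grip_width: 0.0867
now [ 0.4377 -0.2513  0.272 ] yaw 66.1 n 6 q [-0.74  0.3   1.67 -0.    1.16 -0.33]
0.01 0.01 -0.80 0.88 0.12 -0.12; 0.01 0.01 -0.80 0.87 0.18 -0.12; 0.01 0.01 -0.80 0.85 0.24 -0.12; 0.01 0.01 -0.80 0.84 0.30 -0.12; 0.01 0.01 -0.80 0.81 0.36 -0.12
0.01 0.01 -0.80 0.79 0.41 -0.12
```

```bash
python3 -m crank '0 0 -.8 .88 .12 -.12 -1; 0 0 -.8 .87 .18 -.12 -1; 0 0 -.8 .85 .24 -.12 -1; 0 0 -.8 .84 .3 -.12 -1; 0 0 -.8 .81 .36 -.12 -1'
python3 -m crank '0 0 -.8 .79 .41 -.12 -1; 0 0 0 0 0 0 -1'
python3 - <<'E'
from h import *
p=snap('wrist','w1');print(p['xyz'],yaw())
for n in ['sled_fin','sled_key','runner']:
        for b in spotter.boxes_of(n,p): 
                X=w(p,b['at']);print(n,round(b['score'],2),X.round(3),pix(p,X).round())
p=snap('top','t1')
p=p['img'][:,:,::-1]
for i,(u,v) in enumerate([(265,205),(370,245)]):
    c=p[v-50:v+50,u-65:u+65]; cv2.imwrite(f'pics/y{i}.png',cv2.resize(c,None,fx=6,fy=6,interpolation=cv2.INTER_CUBIC))
E
```

```text
time: 3.52
position: [0.5329, -0.0941, 0.2975]
tool_rot: [0.727, 0.687, 0.0, 0.003]
ft_force: [-0.1, -0.8, -0.5]
grip_width: 0.0867
time: 3.78
position: [0.5526, -0.0606, 0.3029]
tool_rot: [0.7, 0.714, 0.0, 0.004]
ft_force: [-0.3, 0.1, -0.0]
grip_width: 0.087
[0.55103958 0.02000964 0.46363398] 91.05416914062232
sled_fin 0.56 [0.615 0.06  0.012] [323.  70.]
sled_key 0.94 [0.614 0.056 0.013] [323.  74.]
sled_key 0.44 [ 0.558 -0.319  0.014] [272. 328.]
```

View pics/w1.png

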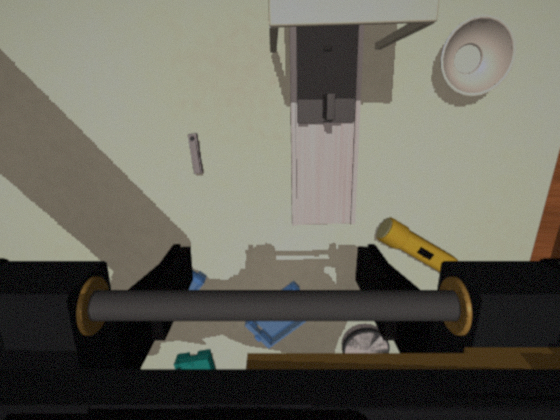

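View pics/y1.png

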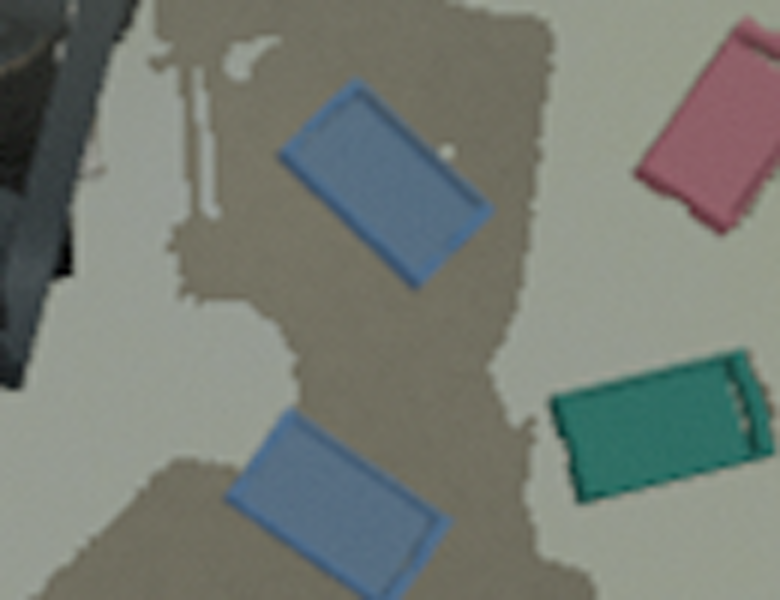

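```bash
python3 - <<'E'
from h import *
p=cv2.imread('pics/w1.png')
c=p[0:240,250:450]; c=cv2.resize(c,None,fx=3,fy=2.5,interpolation=cv2.INTER_CUBIC); cv2.imwrite('pics/w1z.png',c)
E
```

```text
(no output)
```

View pics/w1z.png

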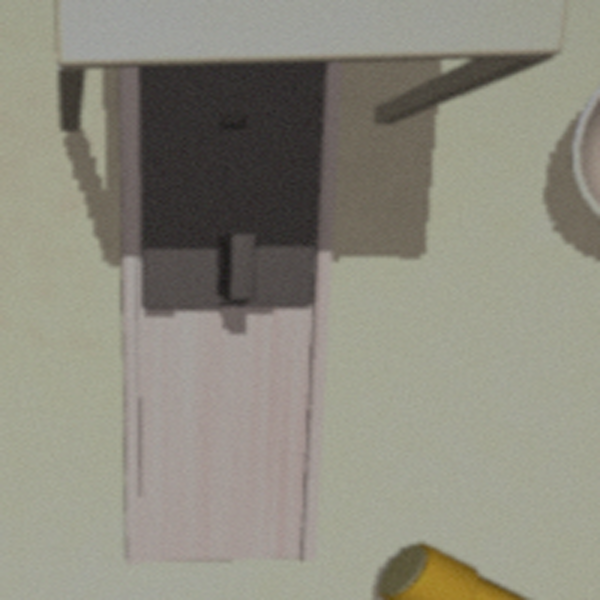

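```bash
python3 - <<'E'
from h import *
p=viewer.camera('wrist')
f=lambda x,y,z:ray(p,250+x/3,y/2.5,z)[:2].round(4)
for n,a in dict(fin=(243,266,.051),finB=(243,235,.051),finF=(242,298,.051),plL=(145,308,.015),plR=(313,306,.015),rL=(127,560,.01),rR=(321,557,.01),rL2=(122,256,.01),rR2=(330,252,.01),sL=(58,62,.15),sR=(560,48,.15),key=(233,115,.023)).items(): print(n,f(*a))
E
```

```text
fin [0.6188 0.0143]
finB [0.6179 0.028 ]
finF [ 6.193e-01 -3.000e-04]
plL [ 0.5839 -0.0074]
plR [ 0.6562 -0.0054]
rL [ 0.5807 -0.1478]
rR [ 0.6731 -0.1447]
rL2 [0.5735 0.0181]
rR2 [0.6624 0.0214]
sL [0.5467 0.0793]
sR [0.6856 0.0856]
key [0.615  0.0829]
```

```bash
python3 - <<'E'
from h import *
plan(.6188,.0143,.12,92.7)
E
```

```text
now [ 0.551  -0.0633  0.3023] yaw 90.8 n 6 q [-0.31  0.34  1.51 -0.    1.28 -0.33]
0.01 0.01 -0.06 0.32 0.28 0.76; 0.01 0.01 -0.06 0.32 0.29 0.76; 0.01 0.01 -0.06 0.32 0.29 0.76; 0.01 0.01 -0.06 0.32 0.29 0.76; 0.01 0.01 -0.06 0.31 0.29 0.76
0.01 0.01 -0.06 0.31 0.30 0.76
```

```bash
python3 -m crank '0 0 -.07 .32 .29 .76 -1; 0 0 -.07 .32 .29 .76 -1; 0 0 -.07 .32 .29 .76 -1; 0 0 -.07 .32 .29 .76 -1; 0 0 -.07 .32 .29 .76 -1'
python3 -m crank '0 0 -.07 .32 .29 .7 -1; 0 0 0 0 0 0 -1'
python3 - <<'E'
from h import *
plan(.6188,.0143,.022,92.7)
E
```

```text
time: 4.7
position: [0.6114, -0.0045, 0.1497]
tool_rot: [0.695, 0.719, 0.001, 0.008]
ft_force: [0.3, 0.3, 0.9]
grip_width: 0.0875
time: 4.95
position: [0.6215, 0.0076, 0.1182]
tool_rot: [0.693, 0.721, -0.001, 0.005]
ft_force: [-0.7, -0.3, 0.2]
grip_width: 0.0867
now [0.6215 0.0076 0.1182] yaw 92.3 n 3 q [-0.16  0.65  1.54 -0.01  0.95 -0.2 ]
0.03 0.03 -0.03 0.06 -0.03 0.80; 0.03 0.03 -0.03 0.06 -0.02 0.80; 0.03 0.03 -0.03 0.06 -0.02 0.80
```

```bash
python3 -m crank '.08 .08 -.03 .06 -.03 .8 -1; 0 0 -.03 .06 -.02 .8 -1; 0 0 0 .06 -.02 .8 -1; 0 0 0 0 0 0 -1'
python3 - <<'E'
from h import *
plan(.6188,.0143,.022,92.7)
E
```

```text
time: 5.45
position: [0.6214, 0.0091, 0.026]
tool_rot: [0.693, 0.721, 0.001, 0.004]
ft_force: [-0.3, 0.9, -0.1]
grip_width: 0.0871
now [0.6214 0.0091 0.026 ] yaw 92.3 n 1 q [-0.16  0.78  1.58 -0.    0.77 -0.2 ]
0.08 0.05 -0.08 0.13 -0.06 0.10
```

```bash
python3 -m crank '0 0 -.08 .13 -.06 .1 0; 0 0 0 0 0 0 1; 0 0 0 0 0 0 1; 0 0 0 0 0 0 1; 0 0 0 0 0 0 1' 30
python3 -m crank '0 0 0 0 0 0 1; 0 0 0 0 0 0 1'
python3 - <<'E'
from h import *
p=snap('wrist','w2');plan(.6188,.0143,.022,92.7)
E
```

```text
time: 6.08
position: [0.6226, 0.0127, 0.0281]
tool_rot: [0.69, 0.723, 0.004, 0.008]
ft_force: [-0.2, -0.4, 0.1]
grip_width: 0.0449
time: 6.32
position: [0.6226, 0.0127, 0.0282]
tool_rot: [0.69, 0.723, 0.004, 0.008]
ft_force: [-0.3, 0.2, 0.1]
grip_width: 0.0248
now [0.6226 0.0127 0.0281] yaw 92.7 n 1 q [-0.16  0.78  1.58 -0.    0.76 -0.2 ]
0.20 0.08 -0.01 0.04 -0.10 0.15
```

View pics/w2.png

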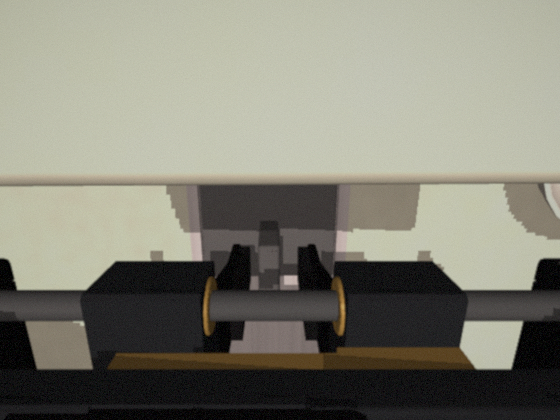

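```bash
python3 -m crank '.2 .08 0 .04 -.1 .15 .5; 0 0 0 0 0 0 1; 0 0 0 0 0 0 1; 0 0 0 0 0 0 1'
python3 - <<'E'
from h import *
plan(.6188,.0143,.022,92.7);print(robot.get_obs()['ft_force'])
E
```

```text
time: 6.88
position: [0.62, 0.0142, 0.0214]
tool_rot: [0.691, 0.723, 0.001, 0.0]
ft_force: [-1.0, 0.6, 0.4]
grip_width: 0.0098
now [0.62   0.0142 0.0214] yaw 92.7 n 1 q [-0.16  0.79  1.58  0.    0.77 -0.2 ]
0.02 -0.01 -0.01 0.00 -0.03 -0.02
[-1.020283    0.56087652  0.42245501]
```

```bash
python3 -m crank '0 0 0 -.4 0 0 1; 0 0 0 -.6 0 0 1; 0 0 0 -.6 0 0 1; 0 0 0 -.6 0 0 1; 0 0 0 -.6 0 0 1'
python3 - <<'E'
from h import *
plan(.6188+.137*.047,.0143-.137,.022,92.7);print(robot.get_obs()['ft_force'])
E
```

```text
time: 7.5
position: [0.6252, -0.0955, 0.0214]
tool_rot: [0.69, 0.724, 0.003, -0.002]
ft_force: [2.1, 3.3, -0.1]
grip_width: 0.0097
now [ 0.6252 -0.0955  0.0214] yaw 92.7 n 1 q [-0.33  0.8   1.54  0.01  0.79 -0.39]
0.03 -0.08 0.00 -0.68 -0.03 -0.02
[ 2.09425716  3.2717408  -0.08849728]
```

```bash
python3 -m crank '0 0 0 -.4 0 0 1; 0 0 0 -.2 0 0 1; 0 0 0 -.15 0 0 1; 0 0 0 -.15 0 0 1'
python3 -m crank '0 0 0 -.15 0 0 1'
python3 -m crank '0 0 0 -.15 0 0 1'
```

```text
time: 8.0
position: [0.6265, -0.1238, 0.0213]
tool_rot: [0.693, 0.721, 0.009, -0.008]
ft_force: [5.2, 19.5, 3.5]
grip_width: 0.0095
time: 8.12
position: [0.6265, -0.1238, 0.0213]
tool_rot: [0.693, 0.721, 0.012, -0.012]
ft_force: [3.5, 15.8, 2.6]
grip_width: 0.01
time: 8.25
position: [0.6265, -0.1239, 0.0213]
tool_rot: [0.693, 0.721, 0.014, -0.015]
ft_force: [3.8, 15.8, 2.9]
grip_width: 0.0096
```

```bash
python3 -m crank '0 0 0 .05 0 0 -1; 0 0 0 0 0 0 -1; 0 0 0 0 0 0 -1; 0 0 0 0 0 0 -1; 0 0 0 0 0 -.5 -1'
python3 - <<'E'
from h import *
plan(.60,-.135,.28,92.7);print(robot.get_obs()['ft_force'])
E
```

```text
time: 8.88
position: [0.6235, -0.1225, 0.0402]
tool_rot: [0.692, 0.721, 0.012, -0.018]
ft_force: [0.1, 0.1, 0.6]
grip_width: 0.0516
now [ 0.6235 -0.1225  0.0402] yaw 92.3 n 7 q [-0.39  0.78  1.52  0.05  0.87 -0.46]
-0.01 -0.07 -0.01 -0.01 -0.09 -0.86; -0.01 -0.07 -0.01 -0.01 -0.09 -0.86; -0.01 -0.07 -0.01 -0.02 -0.09 -0.86; -0.01 -0.07 -0.01 -0.02 -0.09 -0.86; -0.01 -0.07 -0.01 -0.03 -0.09 -0.86
-0.01 -0.07 -0.01 -0.03 -0.09 -0.86; -0.01 -0.07 -0.01 -0.04 -0.09 -0.86
[0.09861283 0.09951437 0.57923053]
```

```bash
python3 -m crank '0 -.07 0 0 0 -.86 -1; 0 -.07 0 0 -.1 -.86 -1; 0 -.07 0 0 -.1 -.86 -1; 0 -.07 0 0 -.1 -.86 -1; 0 -.07 0 -.05 -.1 -.86 -1'
python3 -m crank '0 -.07 0 -.05 -.1 -.86 -1; 0 -.07 0 -.05 -.1 -.86 -1; 0 0 0 0 0 0 -1'
python3 - <<'E'
from h import *
p=snap('wrist','w3');o=robot.get_obs();print(o['position'],yaw())
for n in ['sled_fin','sled_key','sled_seat','tray_a_notch','clipper']:
        for b in spotter.boxes_of(n,p): 
                X=w(p,b['at']);print(n,round(b['score'],2),X.round(3),pix(p,X).round())
c=p['img'][:,:,::-1][0:300,200:460]; c=cv2.resize(c,None,fx=3,fy=2,interpolation=cv2.INTER_CUBIC); cv2.imwrite('pics/w3z.png',c)
E
```

```text
time: 9.5
position: [0.6084, -0.1324, 0.2228]
tool_rot: [0.693, 0.721, 0.001, -0.004]
ft_force: [-0.3, 0.2, 0.2]
grip_width: 0.0869
time: 9.88
position: [0.6014, -0.1387, 0.3024]
tool_rot: [0.694, 0.72, -0.001, 0.006]
ft_force: [0.1, -0.5, -0.5]
grip_width: 0.087
[ 0.60045828 -0.13822973  0.3004796 ] 92.10704853789413
sled_fin 0.62 [ 0.625 -0.028  0.014] [294.  77.]
sled_key 0.75 [ 0.62  -0.037  0.013] [289.  85.]
sled_seat 0.7 [ 0.576 -0.294  0.002] [251. 264.]
sled_seat 0.62 [ 0.619 -0.039  0.012] [288.  86.]
tray_a_notch 0.68 [ 0.397 -0.261  0.003] [130. 241.]
tray_a_notch 0.66 [ 0.445 -0.455  0.009] [169. 353.]
tray_a_notch 0.37 [ 0.757 -0.171  0.027] [387. 194.]
clipper 0.87 [ 0.451 -0.047  0.011] [155.  88.]
```

View pics/w3z.png

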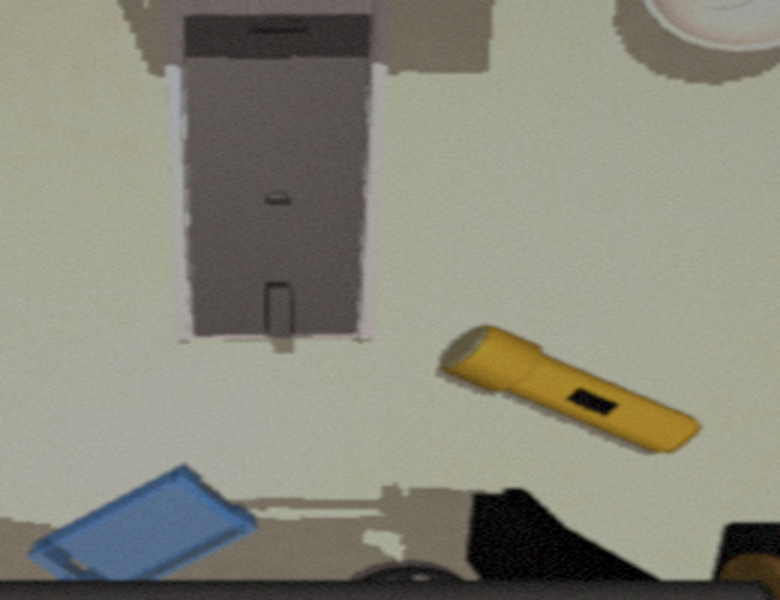

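View pics/w3.png

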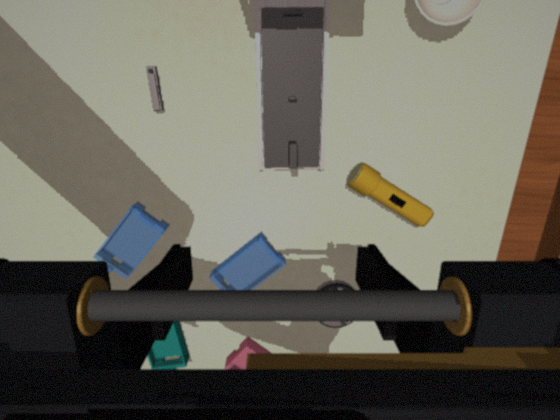

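```bash
python3 - <<'E'
from h import *
p=viewer.camera('wrist')
f=lambda x,y,z:ray(p,200+x/3,y/2,z)[:2].round(4)
for n,a in dict(fin=(279,309,.051),finB=(279,284,.051),finF=(279,335,.051),plL=(193,335,.015),plR=(360,332,.015),rL=(179,340,.01),rR=(370,339,.01),key=(277,196,.023),wkey=(280,28,.023),wkL=(249,28,.023),wkR=(312,26,.023)).items(): print(n,f(*a))
E
```

```text
fin [ 0.6214 -0.1153]
finB [ 0.6206 -0.1005]
finF [ 0.6223 -0.131 ]
plL [ 0.5865 -0.139 ]
plR [ 0.6599 -0.1343]
rL [ 0.5802 -0.1436]
rR [ 0.6655 -0.1397]
key [ 0.6185 -0.0504]
wkey [0.6148 0.0409]
wkL [0.603  0.0405]
wkR [0.6269 0.0423]
```

```bash
cat >> h.py <<'E'
def crop(p,name,u0,u1,v0,v1,f):
    c=p['img'][:,:,::-1][v0:v1,u0:u1]; cv2.imwrite('pics/'+name+'.png',cv2.resize(c,None,fx=f,fy=f,interpolation=cv2.INTER_CUBIC))
import pickle
def keep(p,name): pickle.dump({k:p[k] for k in('xyz','attitude','camera_matrix')},open('pics/'+name+'.pkl','wb'))
def load(name): return pickle.load(open('pics/'+name+'.pkl','rb'))
E
python3 - <<'E'
from h import *
p=snap('wrist','w4');keep(p,'w4');print(robot.get_obs()['position'],p['xyz'],ray(p,280,160,.02))
crop(p,'w4z',230,350,0,200,3)
plan(.6188,-.10,.26,92.7)
E
```

```text
[ 0.59950523 -0.13746986  0.29598756] [ 0.59798342 -0.05684107  0.45653672] [ 0.60691499 -0.1275715   0.02      ]
now [ 0.5995 -0.1375  0.296 ] yaw 92.1 n 2 q [-0.4   0.44  1.37 -0.01  1.33 -0.44]
-0.02 0.03 -0.06 0.46 0.26 0.45; -0.02 0.03 -0.06 0.46 0.26 0.45
```

```bash
python3 -m crank '0 0 -.06 .7 .15 .2 -1; 0 0 -.06 .7 .15 .2 -1; 0 0 0 .7 .15 .2 -1; 0 0 0 .7 .1 .2 -1; 0 0 0 0 0 0 -1'
python3 -m crank '0 0 0 0 0 0 -1; 0 0 0 0 0 0 -1'
python3 - <<'E'
from h import *
p=snap('wrist','w5');keep(p,'w5');print(robot.get_obs()['position'],p['xyz'],yaw())
crop(p,'w5z',190,370,40,250,3)
E
```

```text
time: 10.9
position: [0.6163, -0.0223, 0.258]
tool_rot: [0.69, 0.723, -0.005, -0.002]
ft_force: [0.3, -0.6, 0.3]
grip_width: 0.0874
time: 11.15
position: [0.6165, -0.0236, 0.2577]
tool_rot: [0.691, 0.723, -0.005, -0.002]
ft_force: [0.5, 0.2, 0.2]
grip_width: 0.0873
[ 0.61657    -0.02379036  0.25778405] [0.61553792 0.05686668 0.41843757] 92.62019965192106
```

View pics/w5z.png

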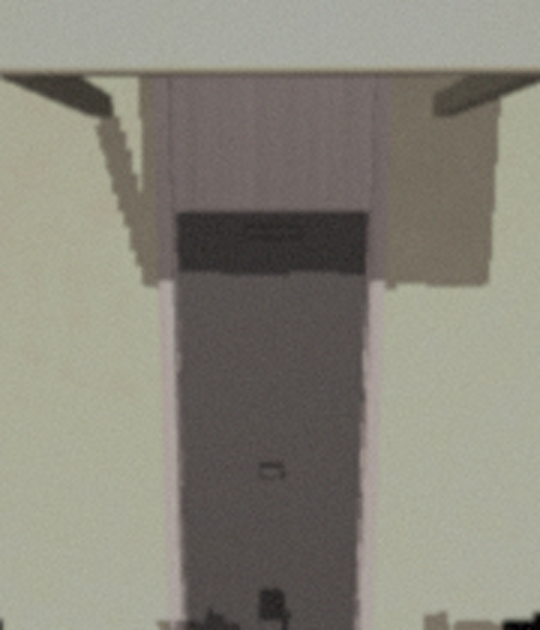

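```bash
python3 - <<'E'
from h import *
p=load('w5')
f=lambda x,y,z:ray(p,190+x/3,40+y/3,z)[:2].round(4)
for n,a in dict(backL=(178,212,.015),backR=(368,212,.015),shL=(15,73,.15),shM=(270,72,.15),key=(271.5,466,.023),wkey=(273,228,.023),rL=(160,284,.01),rR=(385,284,.01),rL2=(177,600,.01),rR2=(366,600,.01),pL2=(183,600,.015),pR2=(358,600,.015)).items(): print(n,f(*a))
# expected pixels for hypothesised seat
for s in [(.6205,-.0085),(.6165,-.003),(.618,-.006)]:
  ax=np.array([-.0454,.999]); 
  for d,z in [(.055,.015),(.0475,.023),(-.0475,.023)]:
    X=np.r_[np.array(s)+ax*d,z]; q=pix(p,X); print(s,d,(q-[190,40])*3)
E
```

```text
backL [0.5834 0.047 ]
backR [0.6562 0.0503]
shL [0.5532 0.0814]
shM [0.616  0.0844]
key [ 0.6243 -0.05  ]
wkey [0.6201 0.043 ]
rL [0.5765 0.0191]
rR [0.6656 0.0232]
rL2 [ 0.5865 -0.116 ]
rR2 [ 0.6688 -0.1118]
pL2 [ 0.5894 -0.1137]
pR2 [ 0.6647 -0.1099]
(0.6205, -0.0085) 0.055 [267.90288176 217.74060594]
(0.6205, -0.0085) 0.0475 [267.90622063 238.86468224]
(0.6205, -0.0085) -0.0475 [266.74872005 479.98601309]
(0.6165, -0.003) 0.055 [258.1855675  202.33625526]
(0.6165, -0.003) 0.0475 [258.05064976 223.33178421]
(0.6165, -0.003) -0.0475 [257.56378695 466.48116002]
(0.618, -0.006) 0.055 [261.72043748 210.67028459]
(0.618, -0.006) 0.0475 [261.63601575 231.73520497]
(0.618, -0.006) -0.0475 [260.90508804 473.78225204]
```

```bash
python3 - <<'E'
from h import *
plan(.48,-.29,.26,60)
E
```

```text
now [ 0.6166 -0.0238  0.2578] yaw 92.6 n 8 q [-0.22  0.48  1.41 -0.01  1.26 -0.26]
-0.01 0.01 0.82 -0.81 -0.46 0.00; -0.01 0.01 0.82 -0.84 -0.41 0.00; -0.01 0.01 0.82 -0.87 -0.34 -0.00; -0.01 0.01 0.82 -0.89 -0.28 -0.00; -0.01 0.01 0.82 -0.91 -0.22 -0.00
-0.01 0.01 0.82 -0.92 -0.15 -0.00; -0.01 0.01 0.82 -0.93 -0.09 -0.01; -0.01 0.01 0.82 -0.93 -0.02 -0.01
```

```bash
python3 -m crank '0 0 .82 -.81 -.46 0 -1; 0 0 .82 -.84 -.41 0 -1; 0 0 .82 -.87 -.34 0 -1; 0 0 .82 -.89 -.28 0 -1; 0 0 .82 -.91 -.22 0 -1'
python3 -m crank '0 0 .82 -.92 -.15 0 -1; 0 0 .82 -.93 -.09 0 -1; 0 0 .82 -.93 -.02 0 -1; 0 0 0 0 0 0 -1; 0 0 0 0 0 0 -1'
python3 - <<'E'
from h import *
p=snap('wrist','w6');keep(p,'w6');print(robot.get_obs()['position'],p['xyz'],yaw())
for n in ['tray_a','tray_a_notch']:
        for b in spotter.boxes_of(n,p): 
                X=w(p,b['at']);print(n,round(b['score'],2),X.round(3),pix(p,X).round())
E
```

```text
time: 11.82
position: [0.5297, -0.1965, 0.2613]
tool_rot: [0.812, 0.584, -0.004, 0.002]
ft_force: [0.2, -1.4, 0.3]
grip_width: 0.0867
time: 12.45
position: [0.4728, -0.3046, 0.2646]
tool_rot: [0.874, 0.486, -0.003, 0.005]
ft_force: [0.1, 0.6, -0.1]
grip_width: 0.0867
[ 0.4729392  -0.30459252  0.26462292] [ 0.51631526 -0.23497898  0.42482721] 58.20022116373327
tray_a 0.93 [ 0.57  -0.294  0.005] [336. 120.]
tray_a 0.77 [ 0.593 -0.483  0.006] [419. 234.]
tray_a 0.58 [ 0.401 -0.257  0.001] [204. 166.]
tray_a 0.57 [ 0.438 -0.423  0.003] [296. 254.]
tray_a_notch 0.81 [ 0.399 -0.257  0.006] [202. 168.]
tray_a_notch 0.75 [ 0.437 -0.427  0.006] [297. 258.]
```

View pics/w6.png

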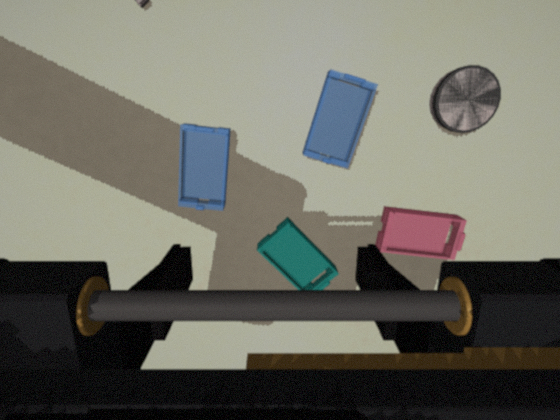

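```bash
python3 - <<'E'
import cv2
p=cv2.imread('pics/w6.png')
a=cv2.resize(p[100:230,160:250],None,fx=4.5,fy=4.5,interpolation=cv2.INTER_CUBIC)
b=cv2.resize(p[55:185,295:385],None,fx=4.5,fy=4.5,interpolation=cv2.INTER_CUBIC)
cv2.imwrite('pics/w6z.png',cv2.hconcat([a,b]))
E
```

```text
(no output)
```

View pics/w6z.png

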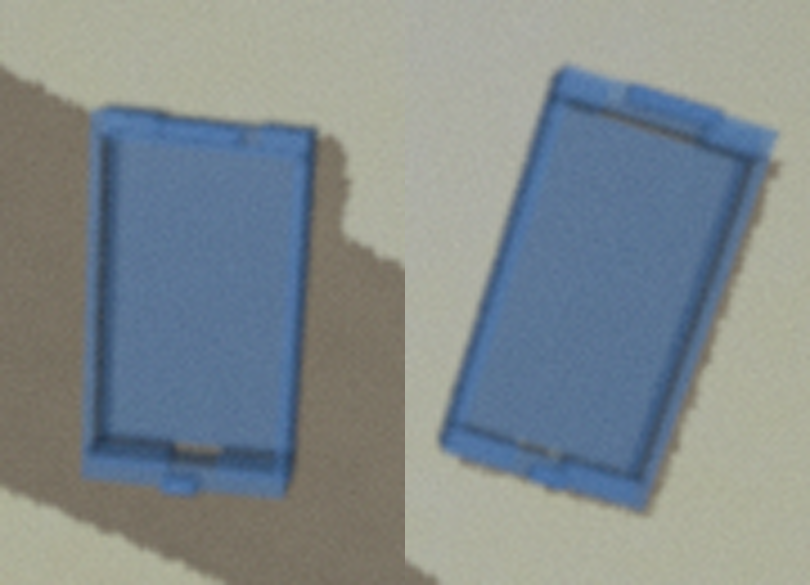

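```bash
cat >> h.py <<'E'
def tray(p,C,z=.024):
    """C: pixels TL,TR,BR,BL of rim (T=+y end) -> centre, yaw of +y axis"""
    Q=np.array([ray(p,u,v,z)[:2] for u,v in C]); c=Q.mean(0)
    d=(Q[0]+Q[1]-Q[2]-Q[3]); 
    L=[np.linalg.norm(Q[i]-Q[(i+1)%4])*1e3 for i in range(4)]
    e=(Q[1]+Q[2]-Q[0]-Q[3]) # +x dir
    print('c',c.round(4),'yaw y',np.degrees(np.arctan2(d[1],d[0])).round(1),'from x',np.degrees(np.arctan2(e[1],e[0])).round(1)+90,'sides',np.round(L,1))
E
python3 - <<'E'
from h import *
p=load('w6')
g=lambda L,o:[(x/4.5+o[0],y/4.5+o[1]) for x,y in L]
tray(p,g([(95,110),(316,130),(285,495),(82,475)],(160,100)))
tray(p,g([(160,68),(373,130),(245,512),(35,448)],(295,55)))
plan(.402,-.257,.10,56)
E
```

```text
c [ 0.4046 -0.2575] yaw y 51.2 from x 52.6 sides [56.8 99.8 56.1 98.9]
c [ 0.5709 -0.2953] yaw y 42.3 from x 42.2 sides [55.6 99.5 59.3 97.5]
now [ 0.4733 -0.3037  0.2645] yaw 58.3 n 5 q [-0.76  0.39  1.55 -0.01  1.2  -0.21]
0.01 0.02 0.09 0.02 -0.43 0.82; 0.01 0.02 0.09 0.02 -0.43 0.82; 0.01 0.02 0.09 0.01 -0.43 0.82; 0.01 0.02 0.09 0.00 -0.43 0.82; 0.01 0.02 0.09 -0.00 -0.43 0.82
```

```bash
python3 - <<'E'
from h import *
plan(.5709,-.2953,.15,42.3)
E
```

```text
now [ 0.4733 -0.3037  0.2645] yaw 58.3 n 4 q [-0.76  0.39  1.55 -0.01  1.2  -0.21]
0.02 0.03 0.80 0.37 0.49 0.71; 0.02 0.03 0.80 0.40 0.46 0.71; 0.02 0.03 0.80 0.43 0.43 0.71; 0.02 0.03 0.80 0.46 0.40 0.72
```

```bash
python3 -m crank '0 0 .8 .37 .49 .71 -1; 0 0 .8 .4 .46 .71 -1; 0 0 .8 .43 .43 .71 -1; 0 0 .8 .46 .4 .72 -1; 0 0 0 0 0 0 -1'
python3 - <<'E'
from h import *
plan(.5709,-.2953,.08,42.3)
E
```

```text
time: 13.22
position: [0.5763, -0.2916, 0.1484]
tool_rot: [0.933, 0.36, -0.002, 0.007]
ft_force: [0.0, -0.5, -0.3]
grip_width: 0.0867
now [ 0.5763 -0.2916  0.1484] yaw 42.2 n 2 q [-0.64  0.64  1.45 -0.01  1.04  0.2 ]
0.06 0.05 -0.01 -0.07 -0.02 0.86; 0.06 0.05 -0.01 -0.08 -0.02 0.86
```

```bash
python3 -m crank '.06 .05 0 -.08 -.02 .86 -1; .06 .05 0 -.08 -.02 .86 -1; 0 0 0 0 0 0 -1; 0 0 0 0 0 0 -1'
python3 - <<'E'
from h import *
p=snap('wrist','w7');keep(p,'w7')
plan(.5709,-.2953,.006,42.3)
# predicted rim corners
c,s=np.cos(np.radians(42.3)),np.sin(np.radians(42.3)); Y=np.array([c,s]);X=np.array([s,-c])
for a,b in [(-28,50),(28,50),(28,-50),(-28,-50)]:
    print(pix(p,np.r_[np.array([.5709,-.2953])+X*a/1e3+Y*b/1e3,.024]).round())
E
```

```text
time: 13.72
position: [0.5726, -0.2949, 0.0839]
tool_rot: [0.931, 0.364, 0.002, 0.003]
ft_force: [0.8, 0.1, -0.2]
grip_width: 0.0875
now [ 0.5724 -0.2948  0.0839] yaw 42.7 n 3 q [-0.65  0.72  1.5  -0.    0.92  0.18]
0.03 -0.00 0.03 -0.01 -0.01 0.65; 0.03 -0.00 0.03 -0.01 -0.01 0.65; 0.03 -0.00 0.03 -0.01 -0.01 0.65
[228. 156.]
[314. 156.]
[308. 291.]
[233. 291.]
```

View pics/w7.png

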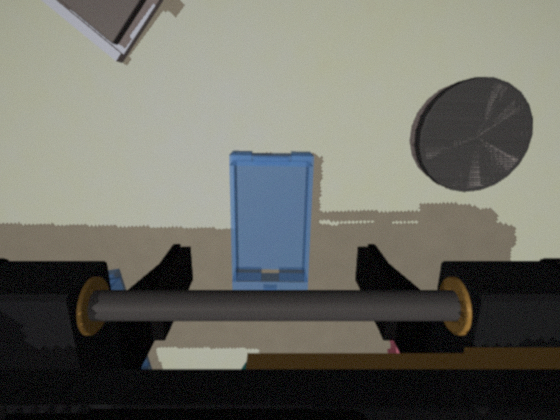

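```bash
python3 -m crank '.03 0 0 0 -.01 .65 -1; .03 0 0 0 -.01 .65 -1; .03 0 0 0 -.01 .6 -1; 0 0 0 0 0 0 -1'
python3 - <<'E'
from h import *
plan(.5715,-.2945,.006,42.3)
E
```

```text
time: 14.28
position: [0.5771, -0.2974, 0.0154]
tool_rot: [0.931, 0.365, 0.004, 0.006]
ft_force: [-0.4, -0.4, 0.2]
grip_width: 0.0869
now [ 0.5771 -0.2974  0.0154] yaw 42.8 n 1 q [-0.65  0.82  1.51  0.    0.79  0.17]
0.16 -0.04 0.11 -0.06 -0.15 0.23
```

```bash
python3 -m crank '.16 0 .1 -.06 -.15 .23 -1; 0 0 0 0 0 0 -1'
python3 - <<'E'
from h import *
plan(.5715,-.2945,.006,42.3)
E
```

```text
time: 14.52
position: [0.5727, -0.2955, 0.0088]
tool_rot: [0.933, 0.361, 0.003, 0.001]
ft_force: [-1.1, -0.0, 0.3]
grip_width: 0.087
now [ 0.5727 -0.2955  0.0088] yaw 42.3 n 1 q [-0.65  0.83  1.52  0.    0.79  0.18]
0.04 -0.05 0.00 -0.00 -0.04 0.07
```

```bash
python3 -m crank '0 0 0 0 -.03 .07 1; 0 0 0 0 0 0 1; 0 0 0 0 0 0 1; 0 0 0 0 0 0 1' 25
python3 -m crank '0 0 0 0 0 0 1; 0 0 0 0 0 -.4 1; 0 0 0 0 0 -.9 1; 0 0 0 0 0 -.9 1; 0 0 0 0 0 -.9 1'
python3 - <<'E'
from h import *
plan(.6222,-.02,.16,92.6)
E
```

```text
time: 15.02
position: [0.5728, -0.2953, 0.0077]
tool_rot: [0.933, 0.361, 0.003, 0.002]
ft_force: [-0.3, -0.5, -1.4]
grip_width: 0.0559
time: 15.65
position: [0.57, -0.2938, 0.134]
tool_rot: [0.933, 0.361, 0.002, -0.001]
ft_force: [0.2, -0.7, -1.4]
grip_width: 0.0557
now [ 0.57   -0.2938  0.134 ] yaw 42.3 n 11 q [-0.65  0.65  1.47  0.    1.02  0.18]
0.00 -0.00 -0.91 0.51 -0.38 -0.06; 0.00 -0.00 -0.91 0.54 -0.34 -0.06; 0.00 -0.00 -0.91 0.56 -0.29 -0.06; 0.00 -0.00 -0.91 0.58 -0.25 -0.06; 0.00 -0.00 -0.91 0.60 -0.20 -0.06
0.00 -0.00 -0.91 0.61 -0.15 -0.06; 0.00 -0.00 -0.91 0.62 -0.10 -0.06; 0.00 -0.00 -0.91 0.63 -0.05 -0.06; 0.00 -0.00 -0.91 0.63 -0.00 -0.06; 0.00 -0.00 -0.91 0.63 0.05 -0.06
0.00 -0.00 -0.91 0.63 0.10 -0.06
```

```bash
python3 -m crank '0 0 -.91 .51 -.38 -.06 1; 0 0 -.91 .54 -.34 -.06 1; 0 0 -.91 .56 -.29 -.06 1; 0 0 -.91 .58 -.25 -.06 1; 0 0 -.91 .6 -.2 -.06 1'
python3 -m crank '0 0 -.91 .61 -.15 -.06 1; 0 0 -.91 .62 -.1 -.06 1; 0 0 -.91 .63 -.05 -.06 1; 0 0 -.91 .63 0 -.06 1; 0 0 -.91 .63 .05 -.06 1'
python3 -m crank '0 0 -.91 .63 .1 -.06 1; 0 0 0 0 0 0 1; 0 0 0 0 0 0 1'
python3 - <<'E'
from h import *
p=snap('wrist','w8');keep(p,'w8')
plan(.6222,-.005,.06,92.6)
crop(p,'w8z',170,370,60,300,2.5)
E
```

```text
time: 16.27
position: [0.5969, -0.1701, 0.1569]
tool_rot: [0.841, 0.542, 0.005, 0.007]
ft_force: [-0.3, -0.0, -0.3]
grip_width: 0.0557
time: 16.9
position: [0.6201, -0.0418, 0.1746]
tool_rot: [0.713, 0.701, 0.005, 0.01]
ft_force: [-0.5, -0.3, -1.2]
grip_width: 0.0555
time: 17.27
position: [0.6246, -0.0146, 0.1799]
tool_rot: [0.683, 0.731, 0.005, 0.012]
ft_force: [0.8, 0.1, -1.2]
grip_width: 0.0557
now [ 0.6246 -0.0146  0.1799] yaw 93.9 n 4 q [-0.2   0.57  1.49 -0.    1.05 -0.27]
0.07 0.03 0.06 0.07 -0.03 0.75; 0.07 0.03 0.06 0.07 -0.02 0.75; 0.07 0.03 0.06 0.06 -0.02 0.75; 0.07 0.03 0.06 0.06 -0.02 0.75
```

View pics/w8z.png

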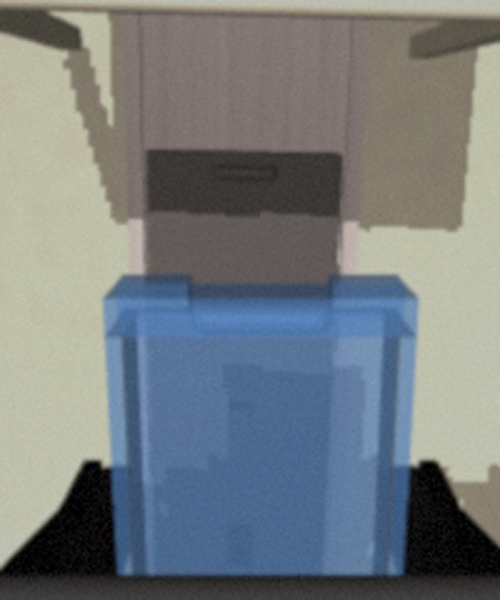

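```bash
cat >> h.py <<'E'
def rel(name,off,f,key,kz,L,Rr,zb,seatyaw=2.6):
    """key: crop px of wide key top centre at height kz; L,R: crop px of held tray's bottom +y edge corners at height zb. prints how to shift (world)"""
    p=load(name); g=lambda c,z: ray(p,off[0]+c[0]/f,off[1]+c[1]/f,z)[:2]
    k=g(key,kz); a=g(L,zb); b=g(Rr,zb); m=(a+b)/2; e=b-a
    ty=np.degrees(np.arctan2(e[1],e[0])); t=np.radians(ty); c=m-.0475*0-.0025*np.array([-np.sin(t),np.cos(t)])
    tc=m-.05*np.array([-np.sin(t),np.cos(t)]); sy=np.radians(seatyaw); sc=k-.0475*np.array([-np.sin(sy),np.cos(sy)])
    print('key',k.round(4),'tray edge',m.round(4),'width',np.linalg.norm(e).round(4),'tray yaw',ty.round(1),'tray c',tc.round(4),'seat',sc.round(4),'shift',(sc-tc).round(4))
E
python3 - <<'E'
from h import *
rel('w8',(170,60),2.5,(245,168),.023,(120,275),(402,275),.1799-.0077)
E
```

```text
key [0.6198 0.0436] tray edge [0.6228 0.0335] width 0.057 tray yaw 3.6 tray c [ 0.626  -0.0164] seat [ 0.6219 -0.0039] shift [-0.004   0.0125]
```

```bash
python3 - <<'E'
from h import *
plan(.6206,-.004,.075,92.7)
E
```

```text
now [ 0.6246 -0.0146  0.1799] yaw 93.9 n 3 q [-0.2   0.57  1.49 -0.    1.05 -0.27]
0.09 0.04 0.08 0.10 -0.05 0.87; 0.09 0.04 0.08 0.10 -0.04 0.87; 0.09 0.04 0.08 0.09 -0.04 0.87
```

```bash
python3 -m crank '.12 .04 .08 .1 -.05 .87 1; .12 .04 .08 .1 -.04 .87 1; .12 .04 .08 .09 -.04 .87 1; 0 0 0 0 0 0 1; 0 0 0 0 0 0 1'
python3 - <<'E'
from h import *
p=snap('wrist','w9');keep(p,'w9')
plan(.6206,-.004,.045,92.7)
crop(p,'w9z',170,370,60,300,2.5)
E
```

```text
time: 17.95
position: [0.6224, -0.0099, 0.0756]
tool_rot: [0.694, 0.72, -0.002, -0.0]
ft_force: [0.6, 0.1, -0.8]
grip_width: 0.0555
now [ 0.6221 -0.0098  0.0757] yaw 92.2 n 1 q [-0.19  0.71  1.55 -0.    0.88 -0.23]
-0.04 0.03 -0.11 0.15 -0.03 0.77
```

View pics/w9z.png

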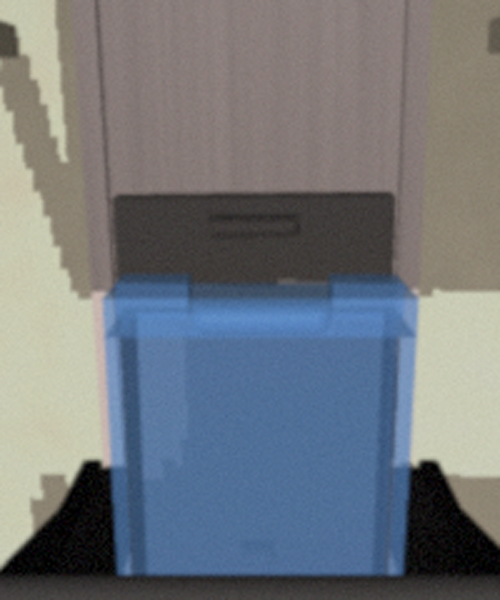

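```bash
python3 - <<'E'
from h import *
rel('w9',(170,60),2.5,(254.5,219),.023,(120,275),(402,275),.0757-.0077)
E
```

```text
key [0.6199 0.0439] tray edge [0.6218 0.0383] width 0.0571 tray yaw 2.2 tray c [ 0.6237 -0.0117] seat [ 0.622  -0.0035] shift [-0.0017  0.0082]
```

```bash
python3 -m crank '0 0 -.08 .2 -.04 .35 1; 0 0 0 .06 0 .3 1; 0 0 0 0 0 0 1; 0 0 0 0 0 0 1'
python3 - <<'E'
from h import *
p=snap('wrist','w10');keep(p,'w10')
plan(.6206,-.0016,.045,92.7)
crop(p,'w10z',170,370,60,300,2.5)
E
```

```text
time: 18.5
position: [0.6216, 0.0009, 0.0508]
tool_rot: [0.691, 0.723, -0.001, 0.002]
ft_force: [0.5, -0.1, -0.2]
grip_width: 0.0557
now [0.6214 0.0009 0.0507] yaw 92.6 n 1 q [-0.18  0.75  1.57 -0.    0.83 -0.22]
0.01 0.04 -0.02 -0.06 -0.02 0.14
```

View pics/w10z.png

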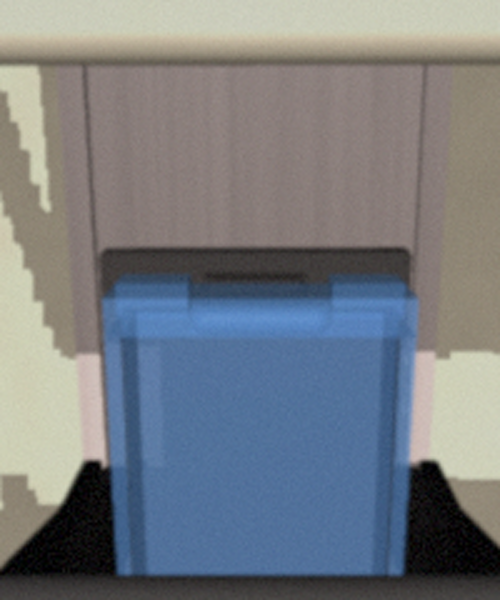

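```bash
python3 - <<'E'
from h import *
p=load('w10'); g=lambda c,z: ray(p,170+c[0]/2.5,60+c[1]/2.5,z)[:2]
print(g((256,271),.023), (g((120,275.5),.043)+g((402,275.5),.043))/2, g((256,247),.015))
p=load('w9'); print(g((254.5,213),.023),g((254.5,192),.015))
E
```

```text
[0.61971165 0.04607766] [0.62066613 0.0489191 ] [0.61950464 0.05025631]
[0.61982803 0.04541676] [0.61959607 0.04985932]
```

```bash
python3 -m crank '0 .04 0 -.08 -.025 .25 1; 0 0 0 0 0 0 1; 0 0 0 0 0 0 1'
python3 - <<'E'
from h import *
p=snap('wrist','w11');keep(p,'w11')
plan(.6206,-.0022,.0227,92.7)
crop(p,'w11z',170,370,60,300,2.5)
E
```

```text
time: 18.92
position: [0.6209, -0.0029, 0.0403]
tool_rot: [0.691, 0.723, 0.001, 0.001]
ft_force: [-1.0, -0.7, -1.0]
grip_width: 0.0554
now [ 0.6208 -0.0029  0.0403] yaw 92.6 n 1 q [-0.18  0.76  1.57  0.    0.8  -0.23]
0.02 -0.00 -0.03 0.02 -0.00 0.44
```

View pics/w11z.png

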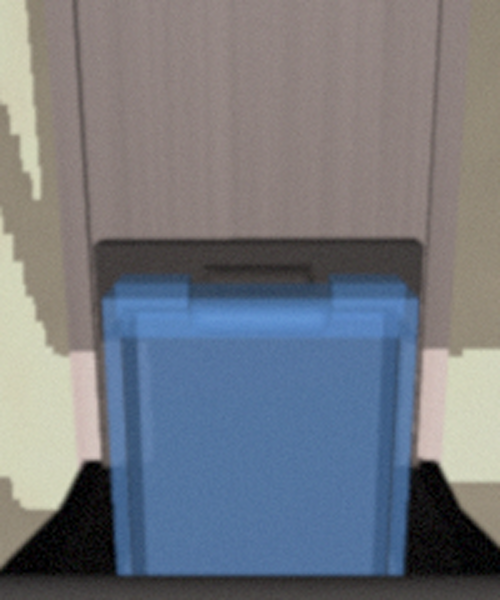

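```bash
python3 - <<'E'
from h import *
p=load('w11'); g=lambda c,z: ray(p,170+c[0]/2.5,60+c[1]/2.5,z)[:2]
print(g((258.5,263.5),.023), (g((120,275.5),.0326)+g((402,275.5),.0326))/2, g((258.5,239),.015))
E
```

```text
[0.61950806 0.04582305] [0.62005191 0.04505812] [0.61933122 0.04988876]
```

Within about 1 mm; lower it.

```bash
python3 -m crank '0 0 0 .02 -.01 .2 1; 0 0 0 .01 0 .2 1; 0 0 0 0 0 .1 1; 0 0 0 0 0 0 1'
python3 - <<'E'
from h import *
p=snap('wrist','w12');keep(p,'w12')
plan(.6206,-.0022,.0227,92.7)
crop(p,'w12z',170,370,60,300,2.5)
E
```

```text
time: 19.48
position: [0.6212, -0.002, 0.0231]
tool_rot: [0.691, 0.723, 0.001, 0.002]
ft_force: [0.3, 0.0, -1.1]
grip_width: 0.0556
now [ 0.6213 -0.002   0.0229] yaw 92.6 n 1 q [-0.18  0.79  1.58 -0.    0.77 -0.23]
0.04 0.01 -0.02 -0.00 -0.02 0.00
```

View pics/w12z.png

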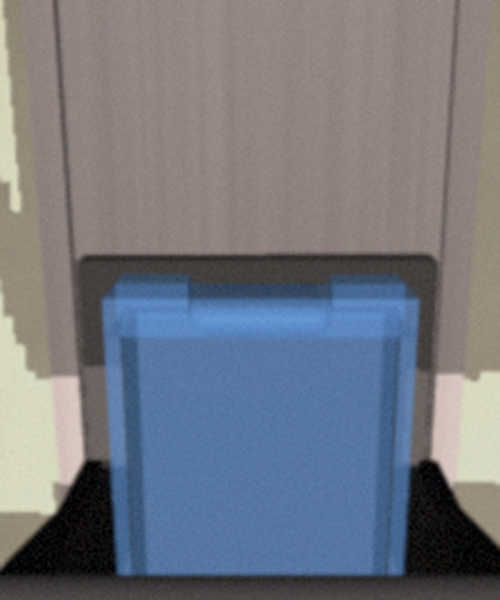

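```bash
python3 -m crank '0 0 0 0 0 .08 1; 0 0 0 0 0 0 -1; 0 0 0 0 0 0 -1; 0 0 0 0 0 0 -1; 0 0 0 0 0 0 -1'
python3 -m crank '0 0 0 0 0 -.5 -1; 0 0 0 0 0 -.9 -1; 0 0 0 0 0 -.9 -1; 0 0 0 0 0 -.9 -1; 0 0 0 0 0 -.9 -1'
python3 - <<'E'
from h import *
p=snap('wrist','w13');keep(p,'w13')
plan(.4046,-.2575,.16,52)
crop(p,'w13z',170,370,60,300,2.5)
E
```

```text
time: 20.15
position: [0.6213, -0.0018, 0.0216]
tool_rot: [0.691, 0.723, 0.001, 0.001]
ft_force: [-0.2, -0.2, 0.9]
grip_width: 0.0845
time: 20.78
position: [0.6191, -0.0015, 0.1912]
tool_rot: [0.691, 0.723, -0.001, -0.001]
ft_force: [1.1, 0.3, 0.2]
grip_width: 0.0873
now [ 0.6224 -0.0018  0.1969] yaw 92.6 n 9 q [-0.18  0.55  1.47  0.    1.11 -0.23]
0.01 -0.00 0.90 -0.68 -0.64 0.10; 0.01 -0.00 0.90 -0.73 -0.58 0.10; 0.01 -0.00 0.90 -0.77 -0.52 0.10; 0.01 -0.00 0.90 -0.81 -0.46 0.10; 0.01 -0.00 0.90 -0.85 -0.39 0.10
0.01 -0.00 0.90 -0.87 -0.33 0.10; 0.01 -0.00 0.90 -0.90 -0.26 0.10; 0.01 -0.00 0.90 -0.91 -0.19 0.10; 0.01 -0.00 0.90 -0.93 -0.11 0.10
```

View pics/w13z.png

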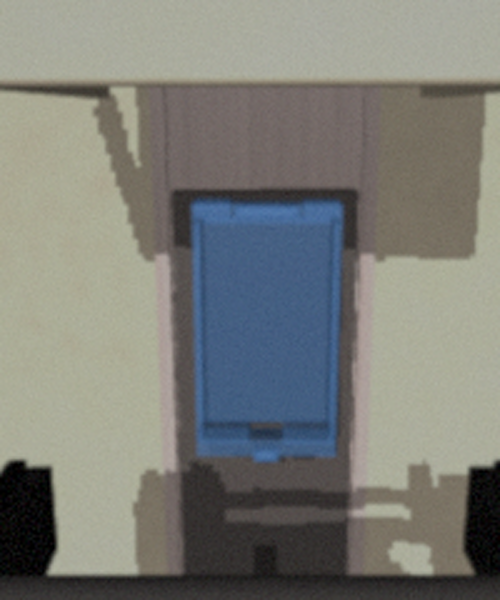

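```bash
python3 -m crank '0 0 .9 -.68 -.64 0 -1; 0 0 .9 -.73 -.58 0 -1; 0 0 .9 -.77 -.52 .05 -1; 0 0 .9 -.81 -.46 .1 -1; 0 0 .9 -.85 -.39 .15 -1'
python3 -m crank '0 0 .9 -.87 -.33 .2 -1; 0 0 .9 -.9 -.26 .2 -1; 0 0 .9 -.91 -.19 .2 -1; 0 0 .9 -.93 -.11 .2 -1; 0 0 0 0 0 0 -1'
python3 -m crank '0 0 0 0 0 0 -1'
python3 - <<'E'
from h import *
p=snap('wrist','w14');keep(p,'w14')
plan(.4046,-.2575,.08,52)
crop(p,'w14z',170,370,60,300,2.5)
E
```

```text
time: 21.45
position: [0.5027, -0.1462, 0.1925]
tool_rot: [0.82, 0.572, 0.008, 0.01]
ft_force: [0.6, 0.6, -1.1]
grip_width: 0.087
time: 22.08
position: [0.4023, -0.265, 0.1633]
tool_rot: [0.903, 0.43, 0.012, 0.013]
ft_force: [-0.7, 0.3, 0.4]
grip_width: 0.0869
time: 22.2
position: [0.4027, -0.2649, 0.164]
tool_rot: [0.903, 0.43, 0.012, 0.013]
ft_force: [-0.3, -0.1, -0.4]
grip_width: 0.0869
now [ 0.4028 -0.2649  0.164 ] yaw 51.0 n 3 q [-0.82  0.42  1.87  0.02  0.82 -0.16]
0.13 -0.04 -0.07 0.05 -0.05 0.70; 0.13 -0.04 -0.07 0.05 -0.04 0.70; 0.13 -0.04 -0.07 0.06 -0.03 0.70
```

View pics/w14z.png

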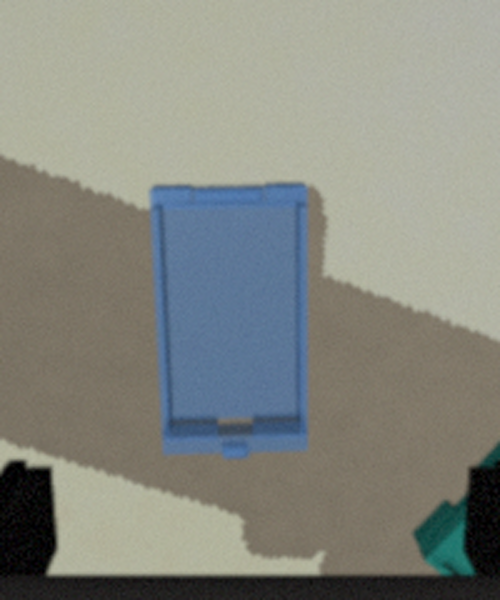

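```bash
python3 - <<'E'
from h import *
p=load('w14')
tray(p,[(170+x/2.5,60+y/2.5) for x,y in [(151,188),(307,184),(307,450),(163,453)]])
E
```

```text
c [ 0.4036 -0.2569] yaw y 51.7 from x 51.8 sides [ 54.7 100.4  55.3  99.7]
```

```bash
python3 -m crank '.13 -.04 -.06 .05 -.05 .7 -1; .13 -.04 -.06 .05 -.05 .7 -1; .13 -.04 -.05 .05 -.05 .7 -1; 0 0 0 0 0 .7 -1; 0 0 0 0 0 0 -1'
python3 - <<'E'
from h import *
plan(.4036,-.2569,.0065,51.8)
E
```

```text
time: 22.88
position: [0.4103, -0.255, 0.0524]
tool_rot: [0.897, 0.442, 0.001, 0.004]
ft_force: [0.8, 0.4, -0.1]
grip_width: 0.0867
now [ 0.4103 -0.255   0.0524] yaw 52.5 n 2 q [-0.79  0.63  1.93 -0.    0.57 -0.13]
0.05 0.01 0.07 -0.07 -0.06 0.57; 0.05 0.01 0.07 -0.07 -0.05 0.57
```

```bash
python3 -m crank '.05 0 .1 -.09 -.08 .55 -1; .05 0 .05 -.08 -.07 .5 -1; 0 0 0 0 0 0 -1; 0 0 0 0 0 0 -1'
python3 - <<'E'
from h import *
plan(.4036,-.2569,.0065,51.8)
E
```

```text
time: 23.38
position: [0.4064, -0.2577, 0.0142]
tool_rot: [0.899, 0.439, 0.001, 0.005]
ft_force: [0.4, 0.2, 0.2]
grip_width: 0.0867
now [ 0.4064 -0.2577  0.0142] yaw 52.1 n 1 q [-0.8   0.71  1.95 -0.    0.47 -0.13]
0.11 0.03 0.05 -0.03 -0.07 0.19
```

```bash
python3 -m crank '.11 0 .05 -.03 -.07 .19 -1; 0 0 0 0 0 0 -.5; 0 0 0 0 0 0 1; 0 0 0 0 0 0 1; 0 0 0 0 0 0 1'
python3 -m crank '0 0 0 0 0 0 1'
python3 - <<'E'
from h import *
plan(.4036,-.2569,.0065,51.8)
E
```

```text
time: 24.0
position: [0.4045, -0.2576, 0.0083]
tool_rot: [0.899, 0.437, -0.001, 0.002]
ft_force: [0.0, 0.1, -1.1]
grip_width: 0.0559
time: 24.12
position: [0.4045, -0.2576, 0.0083]
tool_rot: [0.899, 0.437, -0.001, 0.002]
ft_force: [1.1, 0.6, -0.4]
grip_width: 0.0556
now [ 0.4045 -0.2576  0.0083] yaw 51.8 n 1 q [-0.8   0.72  1.95 -0.01  0.47 -0.13]
0.04 0.04 0.01 -0.00 -0.03 0.05
```

```bash
python3 -m crank '0 0 0 0 0 -.4 1; 0 0 0 0 0 -.9 1; 0 0 0 0 0 -.9 1; 0 0 0 0 0 -.9 1; 0 0 0 0 0 -.9 1'
python3 - <<'E'
from h import *
plan(.6212,-.008,.16,92.6)
E
```

```text
time: 24.75
position: [0.4023, -0.2551, 0.1692]
tool_rot: [0.9, 0.437, -0.002, -0.003]
ft_force: [-0.2, 0.1, -1.1]
grip_width: 0.0558
now [ 0.4023 -0.2551  0.1692] yaw 51.8 n 9 q [-0.8   0.41  1.85 -0.    0.89 -0.13]
-0.01 -0.00 -0.91 0.92 0.05 0.02; -0.01 -0.00 -0.91 0.91 0.13 0.02; -0.01 -0.00 -0.91 0.90 0.20 0.02; -0.01 -0.00 -0.91 0.88 0.27 0.02; -0.01 -0.00 -0.91 0.85 0.34 0.02
-0.01 -0.00 -0.91 0.82 0.40 0.02; -0.01 -0.00 -0.91 0.79 0.47 0.02; -0.01 -0.00 -0.91 0.75 0.53 0.02; -0.01 -0.00 -0.91 0.71 0.58 0.03
```

```bash
python3 -m crank '0 0 -.91 .92 .05 .02 1; 0 0 -.91 .91 .13 .02 1; 0 0 -.91 .9 .2 .02 1; 0 0 -.91 .88 .27 .02 1; 0 0 -.91 .85 .34 .02 1'
python3 -m crank '0 0 -.91 .82 .4 .02 1; 0 0 -.91 .79 .47 .02 1; 0 0 -.91 .75 .53 .02 1; 0 0 -.91 .71 .58 .02 1; 0 0 0 0 0 0 1'
python3 - <<'E'
from h import *
plan(.6212,-.002,.09,92.6)
E
```

```text
time: 25.38
position: [0.527, -0.1166, 0.1677]
tool_rot: [0.794, 0.608, -0.001, 0.001]
ft_force: [1.0, -1.3, -1.4]
grip_width: 0.0557
time: 26.0
position: [0.6246, 0.001, 0.1613]
tool_rot: [0.682, 0.731, -0.002, -0.001]
ft_force: [-0.7, 1.2, -1.3]
grip_width: 0.0557
now [0.6246 0.001  0.1613] yaw 94.0 n 2 q [-0.18  0.6   1.49 -0.    1.06 -0.24]
-0.03 0.01 0.14 -0.03 -0.04 0.89; -0.03 0.01 0.14 -0.03 -0.04 0.89
```

```bash
python3 -m crank '0 0 .14 -.04 -.05 .85 1; 0 0 .14 -.03 -.05 .8 1; 0 0 0 0 0 0 1; 0 0 0 0 0 0 1'
python3 - <<'E'
from h import *
p=snap('wrist','w15');keep(p,'w15')
plan(.6212,-.002,.06,92.6)
crop(p,'w15z',170,370,60,300,2.5)
E
```

```text
time: 26.5
position: [0.6183, -0.004, 0.0943]
tool_rot: [0.692, 0.722, -0.004, -0.002]
ft_force: [-0.1, 0.1, -0.3]
grip_width: 0.0559
now [ 0.6181 -0.0039  0.0943] yaw 92.4 n 1 q [-0.18  0.68  1.55 -0.01  0.92 -0.22]
-0.09 0.03 -0.04 0.05 0.09 0.86
```

View pics/w15z.png

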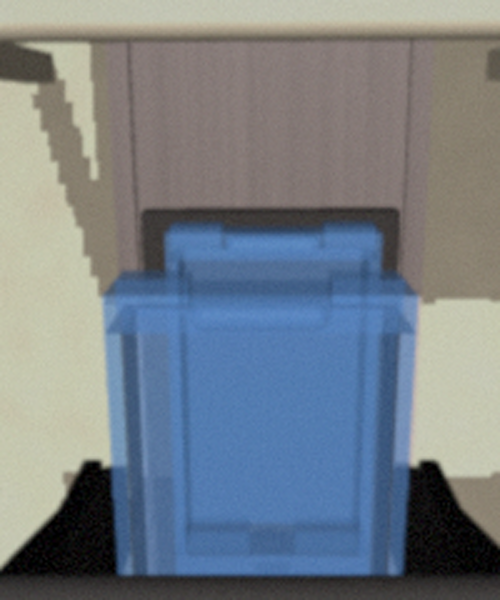

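```bash
python3 -m crank '-.09 .03 0 .04 .09 .45 1; 0 0 0 .02 0 .3 1; 0 0 0 0 0 0 1; 0 0 0 0 0 0 1'
python3 - <<'E'
from h import *
p=snap('wrist','w16');keep(p,'w16')
plan(.6212,-.002,.0472,92.6)
crop(p,'w16z',170,370,60,300,2.5)
E
```

```text
time: 27.05
position: [0.6244, -0.0025, 0.0683]
tool_rot: [0.692, 0.722, 0.002, 0.003]
ft_force: [0.3, 0.2, -1.3]
grip_width: 0.0559
now [ 0.6244 -0.0025  0.0683] yaw 92.4 n 1 q [-0.18  0.72  1.56 -0.    0.85 -0.22]
0.09 0.02 -0.04 0.02 -0.08 0.53
```

View pics/w16z.png

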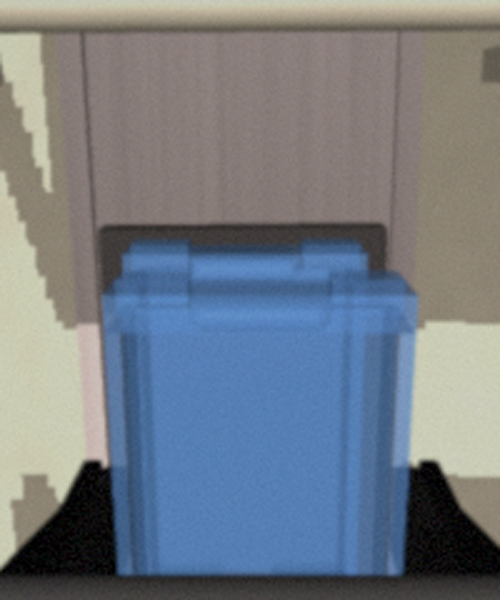

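```bash
python3 -m crank '.09 .02 0 .03 -.09 .2 1; 0 0 0 0 0 0 1; 0 0 0 0 0 0 1'
python3 - <<'E'
from h import *
p=snap('wrist','w17');keep(p,'w17')
plan(.6212,-.002,.0472,92.6)
crop(p,'w17z',170,370,60,300,2.5)
E
```

```text
time: 27.48
position: [0.6209, -0.0014, 0.0605]
tool_rot: [0.692, 0.722, -0.0, 0.0]
ft_force: [-0.7, 0.1, -1.2]
grip_width: 0.0563
now [ 0.6207 -0.0013  0.0604] yaw 92.4 n 1 q [-0.18  0.73  1.56 -0.    0.85 -0.22]
-0.00 0.00 -0.04 -0.02 0.01 0.33
```

View pics/w17z.png

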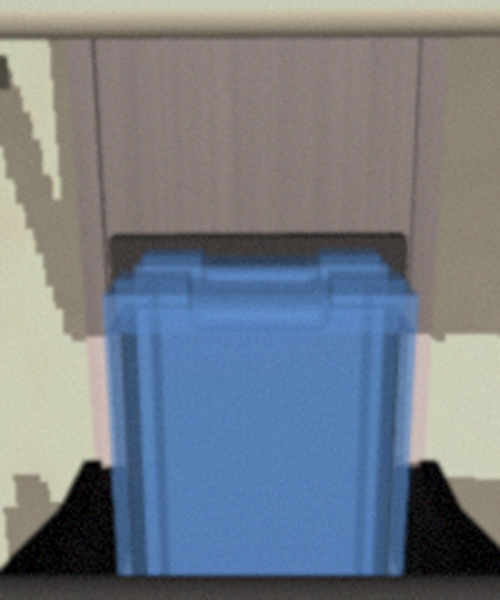

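Aligned; lower.

```bash
python3 -m crank '0 0 -.04 -.02 .01 .15 1; 0 0 0 0 0 .15 1; 0 0 0 0 0 .08 1; 0 0 0 0 0 0 1'
python3 - <<'E'
from h import *
p=snap('wrist','w18')
plan(.6212,-.002,.0472,92.6);print(robot.get_obs()['ft_force'])
E
```

```text
time: 28.02
position: [0.6219, -0.0023, 0.0477]
tool_rot: [0.691, 0.723, 0.0, 0.001]
ft_force: [0.1, 0.0, -1.8]
grip_width: 0.0556
now [ 0.622  -0.0023  0.0476] yaw 92.6 n 1 q [-0.18  0.75  1.57 -0.    0.82 -0.23]
0.02 0.01 0.00 0.01 -0.02 0.01
[ 0.3164718   0.83677227 -1.00631488]
```

```bash
python3 -m crank '0 0 0 0 0 .1 1; 0 0 0 0 0 0 -1; 0 0 0 0 0 0 -1; 0 0 0 0 0 0 -1; 0 0 0 0 0 0 -1'
python3 -m crank '0 0 0 0 0 -.5 -1; 0 0 0 0 0 -.9 -1; 0 0 0 0 0 -.9 -1; 0 0 0 0 0 -.9 -1; 0 0 0 0 0 -.6 -1'
python3 - <<'E'
from h import *
p=snap('wrist','w19');keep(p,'w19')
for c in ['top','scene']:
  q=snap(c,c+'19')
  for b in spotter.boxes_of('tray_a',q): print(round(b['score'],2),w(q,b['at']).round(3))
plan(.47,.30,.28,90)
crop(p,'w19z',170,370,60,300,2.5)
E
```

```text
time: 28.7
position: [0.6222, -0.0024, 0.0466]
tool_rot: [0.691, 0.723, 0.0, 0.001]
ft_force: [-0.6, 0.8, 0.6]
grip_width: 0.0841
time: 29.32
position: [0.6211, -0.0021, 0.2049]
tool_rot: [0.691, 0.723, -0.001, -0.001]
ft_force: [0.5, 0.8, 0.1]
grip_width: 0.0869
0.98 [ 0.438 -0.427  0.001]
0.73 [0.612 0.354 0.003]
0.64 [ 0.594 -0.481  0.005]
0.91 [ 0.431 -0.423  0.005]
0.79 [ 0.641 -0.053  0.029]
0.76 [ 0.621 -0.003  0.049]
0.67 [0.631 0.378 0.019]
0.57 [ 0.59  -0.473  0.003]
now [ 0.6196 -0.0019  0.2011] yaw 92.6 n 10 q [-0.18  0.55  1.46 -0.    1.14 -0.23]
-0.01 -0.00 0.05 0.77 -0.34 -0.19; -0.01 -0.00 0.05 0.77 -0.34 -0.19; -0.01 -0.00 0.05 0.77 -0.35 -0.19; -0.01 -0.00 0.05 0.77 -0.35 -0.20; -0.01 -0.00 0.05 0.76 -0.35 -0.20
-0.01 -0.00 0.05 0.76 -0.36 -0.20; -0.01 -0.00 0.05 0.76 -0.36 -0.20; -0.01 -0.00 0.05 0.76 -0.36 -0.20; -0.01 -0.00 0.05 0.76 -0.37 -0.20; -0.01 -0.00 0.05 0.76 -0.37 -0.20
```

View pics/w19z.png

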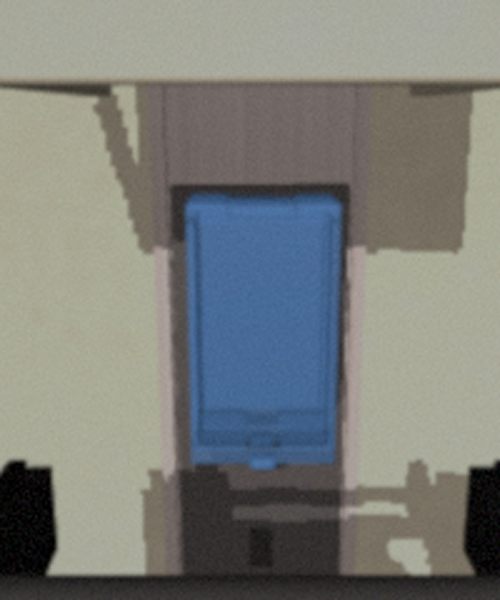

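View pics/scene19.png

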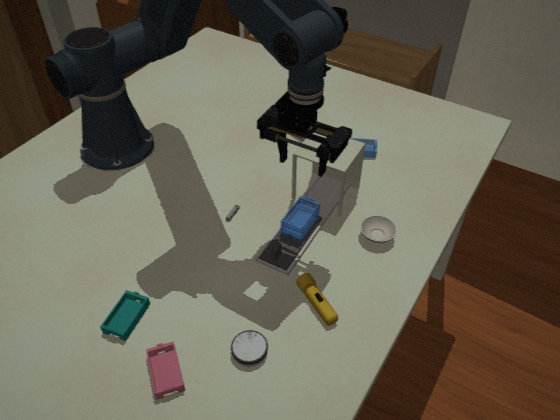

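```bash
python3 -m crank '0 0 0 .77 -.5 -.5 -1; 0 0 0 .77 -.5 -.4 -1; 0 0 0 .77 -.5 -.3 -1; 0 0 0 .77 -.4 -.2 -1; 0 0 0 .76 -.35 -.2 -1'
python3 -m crank '0 0 0 .76 -.35 -.1 -1; 0 0 0 .76 -.3 -.1 -1; 0 0 0 .76 -.3 -.1 -1; 0 0 0 0 0 0 -1; 0 0 0 0 0 0 -1'
python3 - <<'E'
from h import *
p=snap('wrist','w20');keep(p,'w20')
print(robot.get_obs()['position'],yaw(),robot.get_obs()['q'])
for n in ['tray_a','tray_a_notch']:
        for b in spotter.boxes_of(n,p): 
                X=w(p,b['at']);print(n,round(b['score'],2),X.round(3),pix(p,X).round())
E
```

```text
time: 30.2
position: [0.5168, 0.1492, 0.2588]
tool_rot: [0.693, 0.721, -0.008, -0.01]
ft_force: [0.5, -0.3, -0.2]
grip_width: 0.0867
time: 30.82
position: [0.4687, 0.2418, 0.2655]
tool_rot: [0.692, 0.722, -0.015, -0.014]
ft_force: [-0.4, -0.5, -1.2]
grip_width: 0.0872
[0.46870402 0.24167632 0.26548741] 92.44462978169106 [0.25893409 0.36080357 1.59746476 0.00908063 1.22318642 0.213008  ]
tray_a 0.96 [0.611 0.36  0.001] [409.  76.]
tray_a 0.69 [ 0.448 -0.027  0.007] [259. 348.]
tray_a 0.67 [0.419 0.348 0.003] [244.  79.]
```

View pics/w20.png

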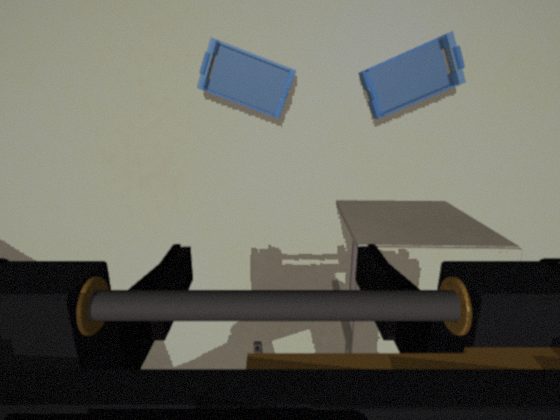

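```bash
python3 - <<'E'
import cv2
p=cv2.imread('pics/w20.png')
a=cv2.resize(p[25:135,185:305],None,fx=3.3,fy=3.3,interpolation=cv2.INTER_CUBIC)
b=cv2.resize(p[25:135,350:470],None,fx=3.3,fy=3.3,interpolation=cv2.INTER_CUBIC)
cv2.imwrite('pics/w20z.png',cv2.hconcat([a,b]))
E
```

```text
(no output)
```

View pics/w20z.png

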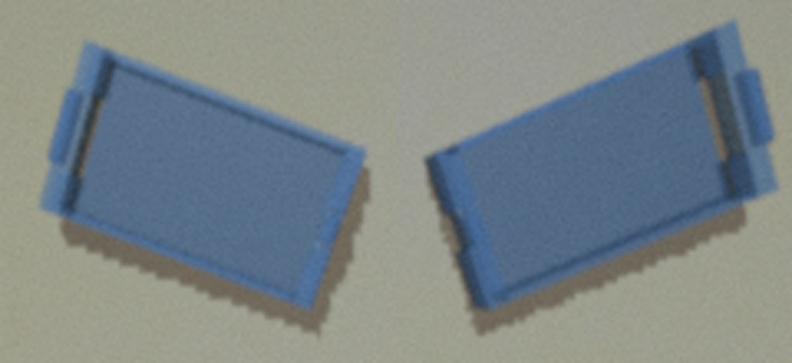

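```bash
python3 - <<'E'
from h import *
p=load('w20')
g=lambda L,o:[(x/3.3+o[0],y/3.3+o[1]) for x,y in L]
tray(p,g([(41,208),(87,40),(365,150),(312,308)],(185,25)))
tray(p,g([(735-396,20),(778-396,190),(485-396,308),(427-396,157)],(350,25)))
plan(.605,.345,.18,25)
E
```

```text
c [0.4242 0.3472] yaw y 162.5 from x 163.1 sides [55.7 98.5 54.3 99.4]
c [0.6082 0.3568] yaw y 25.2 from x 26.799999999999997 sides [ 55.7 100.6  54.2 103.1]
now [0.4693 0.2414 0.266 ] yaw 92.4 n 14 q [0.26 0.36 1.6  0.01 1.22 0.21]
-0.03 0.02 0.96 0.17 0.26 0.14; -0.03 0.02 0.96 0.20 0.24 0.14; -0.03 0.02 0.96 0.21 0.22 0.15; -0.03 0.02 0.96 0.23 0.20 0.15; -0.03 0.02 0.96 0.25 0.18 0.15
-0.03 0.02 0.96 0.26 0.16 0.15; -0.03 0.02 0.96 0.27 0.14 0.15; -0.03 0.02 0.96 0.28 0.11 0.15; -0.03 0.02 0.96 0.29 0.09 0.15; -0.03 0.02 0.96 0.30 0.06 0.15
-0.03 0.02 0.96 0.30 0.04 0.15; -0.03 0.02 0.96 0.31 0.01 0.15; -0.03 0.02 0.96 0.30 -0.01 0.15; -0.03 0.02 0.96 0.30 -0.04 0.15
```

```bash
python3 -m crank '-.03 0 .96 .17 .26 .14 -1; -.03 0 .96 .2 .24 .14 -1; -.03 0 .96 .21 .22 .15 -1; -.03 0 .96 .23 .2 .15 -1; -.03 0 .96 .25 .18 .15 -1'
python3 -m crank '-.03 0 .96 .26 .16 .15 -1; -.03 0 .96 .27 .14 .15 -1; -.03 0 .96 .28 .11 .15 -1; -.03 0 .96 .29 .09 .15 -1; -.03 0 .96 .3 .06 .15 -1'
python3 -m crank '-.03 0 .96 .3 .04 .15 -1; 0 0 .96 .31 .01 .15 -1; 0 0 .9 .3 0 .15 -1; 0 0 0 0 0 0 -1; 0 0 0 0 0 0 -1'
python3 - <<'E'
from h import *
p=snap('wrist','w21');keep(p,'w21')
plan(.6082,.3568,.09,25.8)
crop(p,'w21z',170,370,60,300,2.5)
E
```

```text
time: 31.6
position: [0.5217, 0.2737, 0.2338]
tool_rot: [0.833, 0.553, -0.012, -0.005]
ft_force: [-1.0, 0.2, 0.7]
grip_width: 0.0871
time: 32.22
position: [0.5752, 0.3042, 0.1998]
tool_rot: [0.934, 0.357, -0.01, 0.003]
ft_force: [-0.2, -0.0, -0.1]
grip_width: 0.087
time: 32.85
position: [0.6086, 0.3196, 0.1779]
tool_rot: [0.972, 0.234, -0.011, 0.007]
ft_force: [0.2, -0.3, 0.4]
grip_width: 0.0871
now [0.6086 0.3196 0.178 ] yaw 27.0 n 3 q [ 0.33  0.67  1.28 -0.01  1.21  1.43]
0.03 0.09 0.08 0.16 -0.28 0.73; 0.03 0.09 0.08 0.15 -0.28 0.73; 0.03 0.09 0.08 0.14 -0.28 0.73
```

View pics/w21z.png

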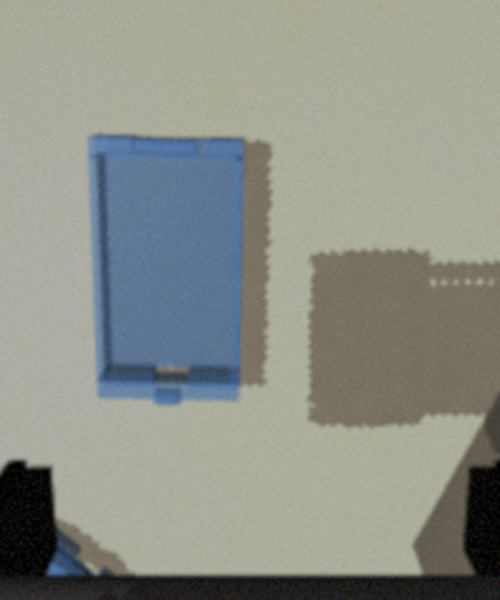

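```bash
python3 - <<'E'
from h import *
p=load('w21')
tray(p,[(170+x/2.5,60+y/2.5) for x,y in [(90,136),(244,140),(240,398),(98,396)]])
plan(.6095,.3570,.08,25.8)
E
```

```text
c [0.6103 0.3571] yaw y 25.5 from x 25.799999999999997 sides [55.2 98.8 56.1 99.3]
now [0.6086 0.3196 0.178 ] yaw 27.0 n 3 q [ 0.33  0.67  1.28 -0.01  1.21  1.43]
0.03 0.09 0.08 0.17 -0.28 0.81; 0.03 0.09 0.08 0.16 -0.28 0.81; 0.03 0.09 0.08 0.15 -0.28 0.81
```

```bash
python3 -m crank '.03 .09 .08 .18 -.3 .8 -1; .03 .09 .08 .17 -.29 .8 -1; .03 .09 .08 .16 -.28 .8 -1; 0 0 0 0 0 0 -1; 0 0 0 0 0 0 -1'
python3 - <<'E'
from h import *
p=snap('wrist','w22');keep(p,'w22')
plan(.6103,.3571,.0065,25.6)
crop(p,'w22z',170,370,60,300,2.5)
E
```

```text
time: 33.52
position: [0.6119, 0.3582, 0.084]
tool_rot: [0.975, 0.224, 0.003, -0.0]
ft_force: [-0.1, 0.4, 1.2]
grip_width: 0.087
now [0.6116 0.3581 0.0839] yaw 25.8 n 3 q [ 0.37  0.79  1.31 -0.    1.03  1.49]
0.00 -0.02 0.02 -0.02 0.00 0.65; 0.00 -0.02 0.02 -0.02 0.00 0.65; 0.00 -0.02 0.02 -0.01 0.00 0.65
```

View pics/w22z.png

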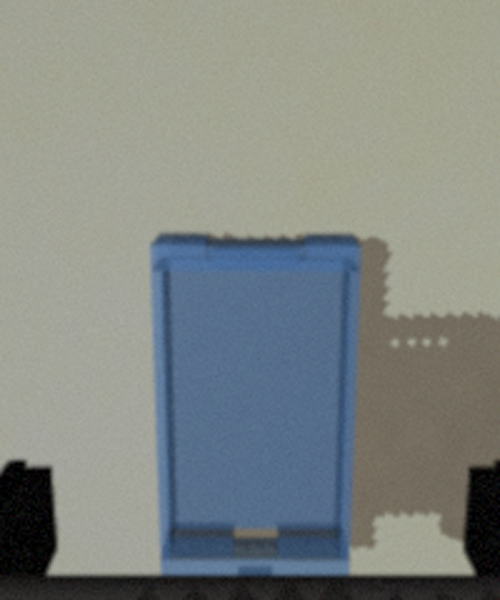

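```bash
python3 -m crank '.03 -.02 0 -.03 0 .65 -1; .03 -.02 0 -.03 0 .65 -1; .03 0 0 -.03 0 .55 -1; 0 0 0 0 0 0 -1; 0 0 0 0 0 0 -1'
python3 - <<'E'
from h import *
plan(.6103,.3571,.0065,25.6)
E
```

```text
time: 34.2
position: [0.6148, 0.357, 0.0169]
tool_rot: [0.975, 0.223, 0.007, -0.004]
ft_force: [-0.0, -0.6, 0.0]
grip_width: 0.0869
now [0.6148 0.357  0.0169] yaw 25.8 n 1 q [0.37 0.88 1.34 0.01 0.91 1.48]
-0.06 -0.18 0.04 -0.10 -0.05 0.26
```

```bash
python3 -m crank '-.06 -.18 .03 -.1 -.05 .26 -1; 0 0 0 0 0 0 -.5; 0 0 0 0 0 0 -.5'
python3 - <<'E'
from h import *
plan(.6103,.3571,.0065,25.6)
E
```

```text
time: 34.58
position: [0.6114, 0.3579, 0.008]
tool_rot: [0.975, 0.222, 0.001, -0.0]
ft_force: [-0.5, -0.4, 0.7]
grip_width: 0.0742
now [0.6114 0.3579 0.008 ] yaw 25.7 n 1 q [ 0.37  0.89  1.33 -0.    0.91  1.5 ]
0.01 -0.03 0.01 -0.03 0.01 0.04
```

```bash
python3 -m crank '0 0 0 -.03 0 0 1; 0 0 0 0 0 0 1; 0 0 0 0 0 0 1; 0 0 0 0 0 0 1; 0 0 0 0 0 0 1'
python3 - <<'E'
from h import *
plan(.6103,.3571,.0065,25.6)
E
python3 -m crank '0 0 0 0 0 -.4 1; 0 0 0 0 0 -.9 1; 0 0 0 0 0 -.9 1; 0 0 0 0 0 -.9 1; 0 0 0 0 0 -.9 1'
python3 -m crank '0 0 0 0 0 -.9 1; 0 0 0 0 0 -.9 1'
python3 - <<'E'
from h import *
plan(.62,.13,.25,60)
E
```

```text
time: 35.2
position: [0.6103, 0.3575, 0.0083]
tool_rot: [0.975, 0.222, 0.002, -0.0]
ft_force: [0.3, 0.9, 0.1]
grip_width: 0.0558
now [0.6103 0.3575 0.0083] yaw 25.7 n 1 q [ 0.37  0.89  1.34 -0.    0.91  1.5 ]
0.00 -0.04 0.01 -0.00 0.01 0.04
time: 35.83
position: [0.6077, 0.3562, 0.1722]
tool_rot: [0.975, 0.222, -0.002, 0.001]
ft_force: [0.2, 0.9, -1.8]
grip_width: 0.056
time: 36.08
position: [0.6075, 0.356, 0.2491]
tool_rot: [0.975, 0.222, -0.001, 0.0]
ft_force: [0.4, 0.4, -1.2]
grip_width: 0.0561
now [0.6075 0.356  0.2491] yaw 25.6 n 8 q [ 0.37  0.62  1.18 -0.    1.35  1.5 ]
-0.00 0.00 -0.86 -0.27 0.65 -0.00; -0.00 0.00 -0.86 -0.32 0.63 -0.00; -0.00 0.00 -0.86 -0.36 0.61 -0.00; -0.00 0.00 -0.86 -0.41 0.58 -0.00; -0.00 0.00 -0.86 -0.45 0.54 -0.00
-0.00 0.00 -0.86 -0.49 0.51 -0.00; -0.00 0.00 -0.86 -0.53 0.47 -0.00; -0.00 0.00 -0.86 -0.56 0.43 -0.00
```

```bash
python3 -m crank '0 0 -.86 -.27 .65 0 1; 0 0 -.86 -.32 .63 0 1; 0 0 -.86 -.36 .61 0 1; 0 0 -.86 -.41 .58 0 1; 0 0 -.86 -.45 .54 0 1'
python3 -m crank '0 0 -.86 -.49 .51 0 1; 0 0 -.86 -.53 .47 0 1; 0 0 -.86 -.56 .43 0 1'
python3 - <<'E'
from h import *
plan(.6212,-.006,.2,92.6)
E
```

```text
time: 36.7
position: [0.6177, 0.2144, 0.2608]
tool_rot: [0.913, 0.408, 0.007, 0.001]
ft_force: [0.0, 0.2, -0.8]
grip_width: 0.0559
time: 37.08
position: [0.6234, 0.1268, 0.2641]
tool_rot: [0.86, 0.511, 0.008, 0.003]
ft_force: [0.5, -0.6, -1.1]
grip_width: 0.0561
now [0.6234 0.1268 0.2641] yaw 61.5 n 7 q [0.02 0.49 1.37 0.   1.26 0.52]
0.03 -0.01 -0.89 -0.42 0.22 0.23; 0.03 -0.01 -0.89 -0.44 0.18 0.23; 0.03 -0.01 -0.89 -0.45 0.15 0.23; 0.03 -0.01 -0.89 -0.46 0.11 0.23; 0.03 -0.01 -0.89 -0.47 0.08 0.23
0.03 -0.01 -0.89 -0.47 0.04 0.23; 0.03 -0.01 -0.89 -0.47 0.01 0.23
```

```bash
python3 -m crank '.03 0 -.89 -.42 .22 .1 1; .03 0 -.89 -.44 .18 .1 1; .03 0 -.89 -.45 .15 .1 1; .03 0 -.89 -.46 .11 .2 1; .03 0 -.89 -.47 .08 .2 1'
python3 -m crank '0 0 -.89 -.47 .04 .3 1; 0 0 -.89 -.47 0 .4 1; 0 0 0 0 0 0 1'
python3 - <<'E'
from h import *
plan(.6212,-.002,.115,92.6)
E
```

```text
time: 37.7
position: [0.6216, 0.0275, 0.2416]
tool_rot: [0.741, 0.672, 0.007, 0.002]
ft_force: [0.3, -0.1, -1.4]
grip_width: 0.0557
time: 38.08
position: [0.6209, -0.0124, 0.2156]
tool_rot: [0.686, 0.728, 0.007, 0.003]
ft_force: [0.2, 0.2, -0.9]
grip_width: 0.0555
now [ 0.6209 -0.0124  0.2156] yaw 93.4 n 3 q [-0.2   0.52  1.46  0.01  1.14 -0.27]
0.06 -0.02 0.05 0.08 -0.00 0.84; 0.06 -0.02 0.05 0.08 -0.00 0.84; 0.06 -0.02 0.05 0.09 0.00 0.84
```

Next level target z ≈ 0.0716 (grip height 8.3 mm + 63 mm).

```bash
python3 -m crank '.06 -.02 .05 .08 0 .84 1; .06 -.02 .05 .08 0 .84 1; .06 -.02 .05 .09 0 .84 1; 0 0 0 0 0 0 1; 0 0 0 0 0 0 1'
python3 - <<'E'
from h import *
plan(.6212,-.002,.088,92.6)
E
```

```text
time: 38.7
position: [0.6265, 0.001, 0.1213]
tool_rot: [0.693, 0.721, 0.004, 0.005]
ft_force: [0.3, 0.2, -0.7]
grip_width: 0.0555
now [0.6265 0.001  0.1213] yaw 92.3 n 1 q [-0.18  0.65  1.53  0.    0.95 -0.22]
0.14 0.01 -0.05 -0.07 -0.15 0.83
```

```bash
python3 -m crank '.14 0 -.05 -.06 -.13 .5 1; 0 0 0 0 0 0 1; 0 0 0 0 0 0 1'
python3 - <<'E'
from h import *
plan(.6212,-.002,.084,92.6)
E
```

```text
time: 39.08
position: [0.6234, -0.0021, 0.1034]
tool_rot: [0.691, 0.723, 0.001, 0.003]
ft_force: [-0.2, 0.5, -1.1]
grip_width: 0.0556
now [ 0.6234 -0.0021  0.1034] yaw 92.6 n 1 q [-0.18  0.67  1.54 -0.    0.92 -0.23]
0.06 0.03 -0.01 0.01 -0.06 0.49
```

```bash
python3 -m crank '.06 .03 0 .01 -.06 .45 1; 0 0 0 0 0 0 1; 0 0 0 0 0 0 1'
python3 - <<'E'
from h import *
p=snap('wrist','w23')
plan(.6212,-.002,.0716,92.6)
crop(p,'w23z',170,370,60,300,2.5)
E
```

```text
time: 39.45
position: [0.621, -0.0021, 0.0843]
tool_rot: [0.691, 0.723, 0.0, -0.0]
ft_force: [0.8, -0.1, -0.9]
grip_width: 0.0556
now [ 0.6207 -0.002   0.0842] yaw 92.5 n 1 q [-0.18  0.7   1.55  0.    0.89 -0.23]
-0.01 -0.01 -0.01 -0.00 0.01 0.31
```

View pics/w23z.png

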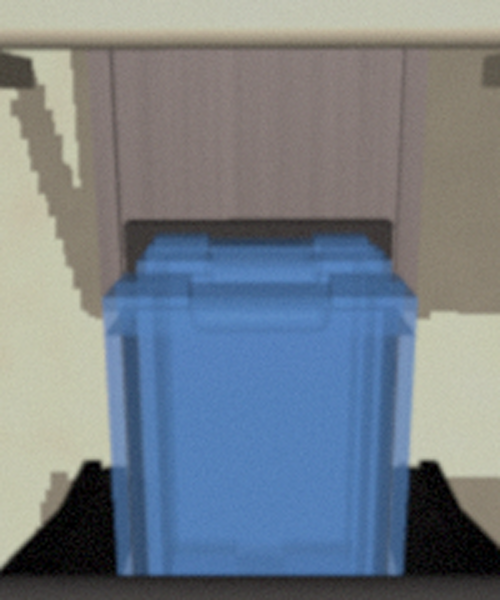

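```bash
python3 -m crank '0 0 0 0 .035 .15 1; 0 0 0 0 0 .12 1; 0 0 0 0 0 .08 1; 0 0 0 0 0 0 1'
python3 - <<'E'
from h import *
plan(.6212,-.002,.0716,92.6);print(robot.get_obs()['ft_force'])
E
```

```text
time: 40.0
position: [0.6229, -0.0021, 0.0714]
tool_rot: [0.691, 0.723, 0.0, 0.0]
ft_force: [-0.2, -1.3, -1.1]
grip_width: 0.056
now [ 0.6229 -0.0021  0.0714] yaw 92.6 n 1 q [-0.18  0.72  1.55  0.    0.87 -0.23]
0.01 -0.00 -0.01 0.00 -0.04 -0.00
[-0.18587724 -1.29428958 -1.06432084]
```

Seated by height. Release and go to the last tray.

```bash
python3 -m crank '0 0 0 0 0 .08 1; 0 0 0 0 0 0 -1; 0 0 0 0 0 0 -1; 0 0 0 0 0 0 -1; 0 0 0 0 0 0 -1'
python3 -m crank '0 0 0 0 0 -.5 -1; 0 0 0 0 0 -.9 -1; 0 0 0 0 0 -.9 -1; 0 0 0 0 0 -.9 -1; 0 0 0 0 0 -.6 -1'
python3 - <<'E'
from h import *
p=snap('wrist','w24');keep(p,'w24')
s=snap('scene','s24')
crop(p,'w24z',170,370,60,300,2.5)
crop(s,'s24z',230,400,150,290,4)
for b in spotter.boxes_of('tray_a',s): print(round(b['score'],2),w(s,b['at']).round(3))
plan(.43,.25,.25,130)
E
```

```text
time: 40.62
position: [0.6237, -0.0022, 0.0714]
tool_rot: [0.691, 0.723, 0.001, 0.001]
ft_force: [-0.3, 0.2, 0.2]
grip_width: 0.0841
time: 41.25
position: [0.6211, -0.0019, 0.2226]
tool_rot: [0.691, 0.723, -0.002, -0.003]
ft_force: [0.0, 0.5, 0.9]
grip_width: 0.0865
0.93 [ 0.434 -0.423  0.007]
0.63 [0.426 0.325 0.007]
0.57 [ 0.616 -0.001  0.075]
0.56 [ 0.645 -0.054  0.029]
now [ 0.6213 -0.0019  0.2219] yaw 92.6 n 9 q [-0.18  0.53  1.44  0.    1.18 -0.23]
-0.01 -0.00 -0.83 0.72 -0.50 -0.07; -0.01 -0.00 -0.83 0.76 -0.45 -0.07; -0.01 -0.00 -0.83 0.79 -0.39 -0.07; -0.01 -0.00 -0.83 0.81 -0.33 -0.08; -0.01 -0.00 -0.83 0.84 -0.27 -0.08
-0.01 -0.00 -0.83 0.85 -0.21 -0.08; -0.01 -0.00 -0.83 0.87 -0.15 -0.08; -0.01 -0.00 -0.83 0.87 -0.08 -0.08; -0.01 -0.00 -0.83 0.88 -0.02 -0.08
```

View pics/w24z.png

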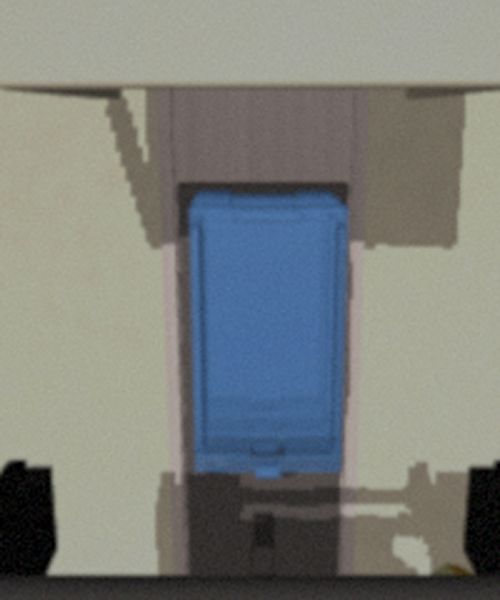

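View pics/s24z.png

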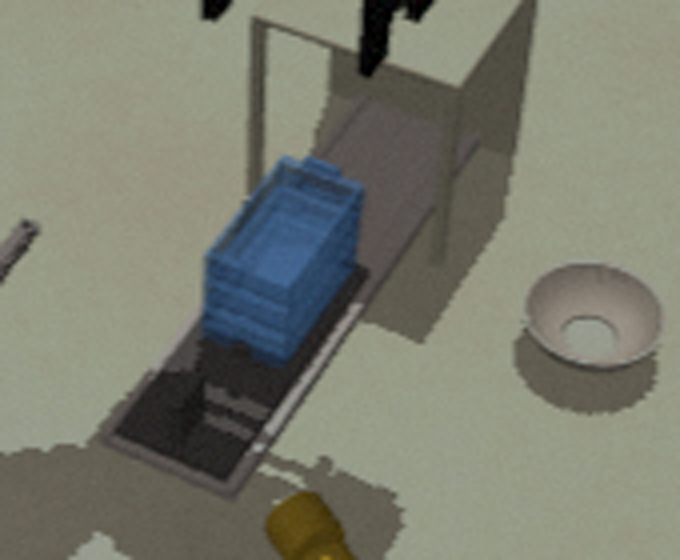

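```bash
python3 -m crank '0 0 -.83 .72 -.5 -.4 -1; 0 0 -.83 .76 -.45 -.3 -1; 0 0 -.83 .79 -.39 -.2 -1; 0 0 -.83 .81 -.33 -.1 -1; 0 0 -.83 .84 -.27 -.1 -1'
python3 -m crank '0 0 -.83 .85 -.21 -.1 -1; 0 0 -.83 .87 -.15 0 -1; 0 0 0 0 0 0 -1; 0 0 0 0 0 0 -1'
python3 - <<'E'
from h import *
p=snap('wrist','w25');keep(p,'w25')
print(robot.get_obs()['position'],yaw())
for b in spotter.boxes_of('tray_a',p): print(round(b['score'],2),w(p,b['at']).round(3),pix(p,w(p,b['at'])).round())
crop(p,'w25z',170,420,0,250,2.4)
E
```

```text
time: 42.02
position: [0.5085, 0.1393, 0.258]
tool_rot: [0.547, 0.837, -0.005, -0.01]
ft_force: [0.2, -0.4, 0.3]
grip_width: 0.0872
time: 42.52
position: [0.4594, 0.1973, 0.2568]
tool_rot: [0.482, 0.876, -0.009, -0.016]
ft_force: [0.8, 0.1, -0.2]
grip_width: 0.0872
[0.45916509 0.19711737 0.25677201] 122.35113461954529
0.88 [ 0.422  0.348 -0.   ] [324.  47.]
0.46 [0.59  0.039 0.025] [298. 328.]
```

View pics/w25.png

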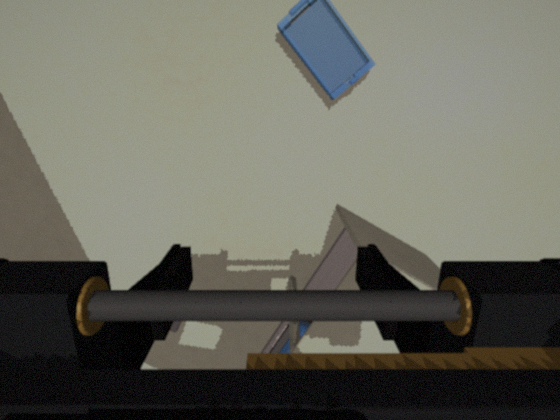

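Not moved. Continue to it at (0.424, 0.347), yaw 162.

```bash
python3 - <<'E'
from h import *
plan(.4242,.3472,.17,162)
E
```

```text
now [0.4596 0.1969 0.257 ] yaw 122.3 n 9 q [ 0.18  0.33  1.67  0.01  1.17 -0.39]
-0.03 -0.04 -0.88 0.40 0.15 0.25; -0.03 -0.04 -0.88 0.39 0.18 0.24; -0.03 -0.04 -0.88 0.37 0.21 0.24; -0.03 -0.04 -0.88 0.36 0.23 0.24; -0.03 -0.04 -0.88 0.34 0.26 0.24
-0.03 -0.04 -0.88 0.32 0.28 0.24; -0.03 -0.04 -0.88 0.30 0.31 0.24; -0.03 -0.04 -0.88 0.27 0.33 0.24; -0.03 -0.04 -0.88 0.25 0.35 0.24
```

```bash
python3 -m crank '-.03 -.04 -.88 .4 .15 .25 -1; -.03 -.04 -.88 .39 .18 .24 -1; -.03 -.04 -.88 .37 .21 .24 -1; -.03 -.04 -.88 .36 .23 .24 -1; -.03 -.04 -.88 .34 .26 .24 -1'
python3 -m crank '-.03 -.04 -.88 .32 .28 .24 -1; -.03 -.04 -.88 .3 .31 .24 -1; -.03 -.04 -.88 .27 .33 .24 -1; -.03 -.04 -.88 .25 .35 .24 -1; 0 0 0 0 0 0 -1'
python3 -m crank '0 0 0 0 0 0 -1'
python3 - <<'E'
from h import *
p=snap('wrist','w26');keep(p,'w26')
plan(.4242,.3472,.08,162)
crop(p,'w26z',170,370,60,300,2.5)
E
```

```text
time: 43.25
position: [0.4461, 0.2776, 0.2069]
tool_rot: [0.306, 0.952, -0.003, -0.005]
ft_force: [-0.5, -0.1, -0.2]
grip_width: 0.0874
time: 43.88
position: [0.435, 0.3432, 0.1647]
tool_rot: [0.156, 0.988, -0.001, 0.003]
ft_force: [-0.8, -0.2, -0.3]
grip_width: 0.0869
time: 44.0
position: [0.4358, 0.3425, 0.1647]
tool_rot: [0.157, 0.988, -0.001, 0.004]
ft_force: [-0.6, -0.7, 0.1]
grip_width: 0.0873
now [0.4358 0.3425 0.1648] yaw 161.9 n 3 q [ 0.47  0.51  1.67 -0.01  0.96 -0.78]
-0.00 0.03 -0.01 0.11 0.01 0.71; -0.00 0.03 -0.01 0.11 0.01 0.71; -0.00 0.03 -0.01 0.11 0.01 0.71
```

View pics/w26z.png

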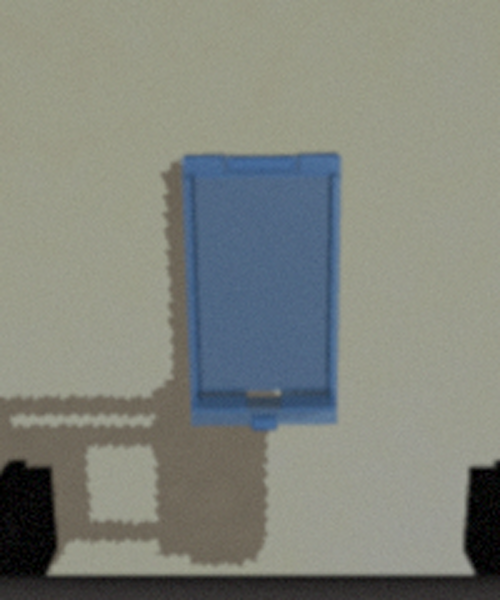

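```bash
python3 - <<'E'
from h import *
p=load('w26')
tray(p,[(170+x/2.5,60+y/2.5) for x,y in [(183,157),(340,155),(337,422),(191,423)]])
E
```

```text
c [0.4228 0.348 ] yaw y 162.5 from x 162.5 sides [54.5 99.1 55.8 98.8]
```

```bash
python3 -m crank '0 .03 -.04 .12 0 .7 -1; 0 .03 -.04 .12 0 .7 -1; 0 .03 -.04 .12 0 .7 -1; 0 0 0 0 0 .6 -1; 0 0 0 0 0 0 -1'
python3 - <<'E'
from h import *
plan(.4228,.348,.0075,162.5)
E
```

```text
time: 44.68
position: [0.4279, 0.3448, 0.0574]
tool_rot: [0.156, 0.988, 0.002, 0.003]
ft_force: [-0.7, -0.4, 0.4]
grip_width: 0.0869
now [0.4279 0.3448 0.0574] yaw 162.0 n 2 q [ 0.48  0.67  1.76 -0.    0.7  -0.78]
0.03 0.03 -0.05 0.08 0.02 0.62; 0.03 0.03 -0.05 0.07 0.02 0.62
```

```bash
python3 -m crank '.03 .03 -.05 .09 .02 .6 -1; .03 .03 -.05 .08 .02 .5 -1; 0 0 0 0 0 0 -1; 0 0 0 0 0 0 -1'
python3 - <<'E'
from h import *
plan(.4228,.348,.0075,162.5)
E
```

```text
time: 45.18
position: [0.4264, 0.3493, 0.0161]
tool_rot: [0.153, 0.988, 0.002, 0.003]
ft_force: [-0.4, 0.4, 0.7]
grip_width: 0.0871
now [0.4264 0.3493 0.0161] yaw 162.4 n 1 q [ 0.48  0.75  1.77 -0.    0.62 -0.78]
0.06 0.07 -0.03 0.08 -0.06 0.21
```

```bash
python3 -m crank '.06 .07 -.02 .08 -.06 .2 -1; 0 0 0 0 0 0 -.5; 0 0 0 0 0 0 -.5'
python3 - <<'E'
from h import *
plan(.4228,.348,.0075,162.5)
E
```

```text
time: 45.55
position: [0.4234, 0.3483, 0.0091]
tool_rot: [0.153, 0.988, 0.001, 0.001]
ft_force: [0.0, -0.3, 0.0]
grip_width: 0.0743
now [0.4234 0.3483 0.0091] yaw 162.5 n 1 q [ 0.48  0.76  1.77  0.    0.61 -0.78]
0.02 0.02 -0.01 0.01 -0.01 0.04
```

```bash
python3 -m crank '0 0 0 0 0 .03 1; 0 0 0 0 0 0 1; 0 0 0 0 0 0 1; 0 0 0 0 0 0 1; 0 0 0 0 0 0 1'
python3 -m crank '0 0 0 0 0 -.4 1; 0 0 0 0 0 -.9 1; 0 0 0 0 0 -.9 1; 0 0 0 0 0 -.9 1; 0 0 0 0 0 -.9 1'
python3 -m crank '0 0 0 0 0 -.9 1; 0 0 0 0 0 -.9 1'
python3 - <<'E'
from h import *
plan(.6212,-.005,.25,92.6)
E
```

```text
time: 46.18
position: [0.4235, 0.3484, 0.008]
tool_rot: [0.152, 0.988, 0.001, 0.001]
ft_force: [0.1, 0.7, -0.2]
grip_width: 0.0559
time: 46.8
position: [0.421, 0.347, 0.1732]
tool_rot: [0.153, 0.988, -0.001, -0.001]
ft_force: [0.8, -0.2, -2.2]
grip_width: 0.0561
time: 47.05
position: [0.4202, 0.3466, 0.2497]
tool_rot: [0.153, 0.988, -0.001, -0.001]
ft_force: [0.1, 0.4, -0.8]
grip_width: 0.0556
now [0.4202 0.3466 0.2497] yaw 162.5 n 15 q [ 0.48  0.39  1.6   0.    1.15 -0.78]
-0.00 -0.00 0.93 -0.50 -0.46 -0.00; -0.00 -0.00 0.93 -0.53 -0.42 -0.00; -0.00 -0.00 0.93 -0.56 -0.37 -0.00; -0.00 -0.00 0.93 -0.59 -0.32 -0.00; -0.00 -0.00 0.93 -0.62 -0.28 -0.00
-0.00 -0.00 0.93 -0.64 -0.22 -0.00; -0.00 -0.00 0.93 -0.65 -0.17 -0.00; -0.00 -0.00 0.93 -0.66 -0.12 -0.00; -0.00 -0.00 0.93 -0.67 -0.06 -0.00; -0.00 -0.00 0.93 -0.67 -0.01 -0.00
-0.00 -0.00 0.93 -0.67 0.05 -0.00; -0.00 -0.00 0.93 -0.67 0.10 -0.00; -0.00 -0.00 0.93 -0.66 0.15 -0.00; -0.00 -0.00 0.93 -0.64 0.21 -0.00; -0.00 -0.00 0.93 -0.62 0.26 -0.00
```

```bash
python3 -m crank '0 0 .93 -.5 -.46 0 1; 0 0 .93 -.53 -.42 0 1; 0 0 .93 -.56 -.37 0 1; 0 0 .93 -.59 -.32 0 1; 0 0 .93 -.62 -.28 0 1'
python3 -m crank '0 0 .93 -.64 -.22 0 1; 0 0 .93 -.65 -.17 0 1; 0 0 .93 -.66 -.12 0 1; 0 0 .93 -.67 -.06 0 1; 0 0 .93 -.67 0 0 1'
python3 -m crank '0 0 .93 -.67 .05 0 1; 0 0 .93 -.67 .1 0 1; 0 0 .93 -.66 .15 0 1; 0 0 .93 -.64 .21 .2 1; 0 0 .93 -.62 .26 .3 1'
python3 - <<'E'
from h import *
plan(.6222,-.002,.16,92.6)
E
```

```text
time: 47.68
position: [0.4871, 0.2279, 0.2595]
tool_rot: [0.352, 0.936, 0.004, 0.004]
ft_force: [0.9, -0.6, -1.7]
grip_width: 0.0558
time: 48.3
position: [0.5517, 0.1064, 0.2643]
tool_rot: [0.54, 0.842, 0.005, 0.004]
ft_force: [-0.2, -0.5, -0.3]
grip_width: 0.0559
time: 48.92
position: [0.6155, -0.0159, 0.25]
tool_rot: [0.703, 0.711, 0.007, 0.004]
ft_force: [-0.3, 0.5, -1.0]
grip_width: 0.0556
now [ 0.6155 -0.0159  0.25  ] yaw 90.7 n 3 q [-0.21  0.48  1.44  0.01  1.21 -0.23]
0.06 -0.02 -0.13 0.11 0.04 0.75; 0.06 -0.02 -0.13 0.11 0.05 0.75; 0.06 -0.02 -0.13 0.11 0.06 0.75
```

```bash
python3 -m crank '.06 -.02 -.13 .12 .04 .8 1; .06 -.02 -.13 .12 .05 .8 1; .06 -.02 -.13 .11 .05 .8 1; 0 0 0 0 0 0 1; 0 0 0 0 0 0 1'
python3 - <<'E'
from h import *
plan(.6222,-.002,.115,92.6)
E
```

```text
time: 49.55
position: [0.6226, -0.0042, 0.1567]
tool_rot: [0.692, 0.722, 0.001, 0.003]
ft_force: [1.6, 0.3, -0.2]
grip_width: 0.0561
now [ 0.6226 -0.0042  0.1567] yaw 92.4 n 2 q [-0.19  0.6   1.5  -0.    1.03 -0.23]
0.03 0.02 -0.02 0.03 -0.01 0.52; 0.03 0.02 -0.02 0.03 -0.01 0.52
```

```bash
python3 -m crank '.04 .02 -.02 .03 -.03 .5 1; .04 0 0 .03 -.03 .45 1; 0 0 0 0 0 0 1; 0 0 0 0 0 0 1'
python3 - <<'E'
from h import *
p=snap('wrist','w27')
plan(.6222,-.002,.0953,92.6)
crop(p,'w27z',170,370,60,300,2.5)
E
```

```text
time: 50.05
position: [0.6213, -0.0024, 0.1191]
tool_rot: [0.692, 0.722, -0.0, 0.001]
ft_force: [0.5, -0.2, -0.8]
grip_width: 0.0558
now [ 0.6211 -0.0023  0.1191] yaw 92.5 n 1 q [-0.18  0.65  1.53 -0.    0.96 -0.22]
0.01 0.02 -0.02 0.01 0.03 0.59
```

View pics/w27z.png

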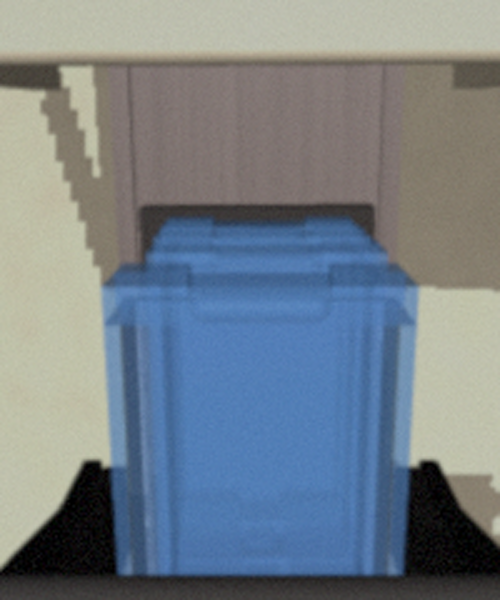

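```bash
python3 -m crank '0 .02 0 -.03 .03 .3 1; 0 0 0 0 0 0 1; 0 0 0 0 0 0 1'
python3 - <<'E'
from h import *
p=snap('wrist','w28');keep(p,'w28')
plan(.6225,-.0036,.0953,92.6)
crop(p,'w28z',170,370,60,300,2.5)
E
```

```text
time: 50.48
position: [0.6231, -0.0038, 0.1068]
tool_rot: [0.692, 0.722, 0.001, 0.001]
ft_force: [0.2, 0.6, -0.0]
grip_width: 0.056
now [ 0.6229 -0.0037  0.1067] yaw 92.5 n 1 q [-0.19  0.67  1.54  0.    0.94 -0.23]
0.02 0.00 -0.03 0.00 -0.01 0.28
```

View pics/w28z.png

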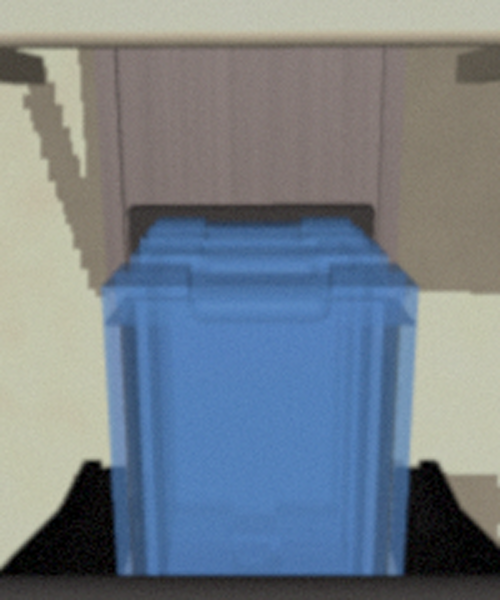

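```bash
python3 -m crank '0 0 0 0 0 .15 1; 0 0 0 0 0 .1 1; 0 0 0 0 0 .06 1; 0 0 0 0 0 0 1'
python3 - <<'E'
from h import *
p=snap('wrist','w29');keep(p,'w29')
plan(.6225,-.0036,.0953,92.6);print(robot.get_obs()['ft_force'])
crop(p,'w29z',170,370,60,300,2.5)
E
```

```text
time: 51.02
position: [0.6234, -0.0037, 0.0951]
tool_rot: [0.692, 0.722, 0.001, 0.001]
ft_force: [0.4, -0.0, -0.7]
grip_width: 0.0558
now [ 0.6234 -0.0037  0.095 ] yaw 92.5 n 1 q [-0.19  0.68  1.54  0.    0.91 -0.23]
0.04 0.01 -0.02 0.00 -0.02 -0.01
[-0.07246116 -0.66066357  0.27956668]
```

Seated by height (0.095 reached with almost no force). Release, check, then the clipper.

```bash
python3 -m crank '0 0 0 0 0 .08 1; 0 0 0 0 0 0 -1; 0 0 0 0 0 0 -1; 0 0 0 0 0 0 -1; 0 0 0 0 0 0 -1'
python3 -m crank '0 0 0 0 0 -.5 -1; 0 0 0 0 0 -.9 -1; 0 0 0 0 0 -.9 -1; 0 0 0 0 0 -.9 -1; 0 0 0 0 0 -.3 -1'
python3 - <<'E'
from h import *
p=snap('wrist','w30');keep(p,'w30')
s=snap('scene','s30')
crop(p,'w30z',170,370,60,300,2.5)
crop(s,'s30z',220,390,150,290,4)
for n in ['clipper','tray_a']:
  for b in spotter.boxes_of(n,s): print(n,round(b['score'],2),w(s,b['at']).round(3))
plan(.46,-.07,.22,90)
E
```

```text
time: 51.7
position: [0.624, -0.0038, 0.0952]
tool_rot: [0.692, 0.722, 0.001, 0.002]
ft_force: [-0.1, 0.2, 0.4]
grip_width: 0.0844
time: 52.32
position: [0.6218, -0.0035, 0.2349]
tool_rot: [0.692, 0.722, -0.001, -0.001]
ft_force: [0.2, 0.1, -0.3]
grip_width: 0.0869
tray_a 0.82 [ 0.64  -0.052  0.078]
tray_a 0.8 [ 0.644 -0.054  0.03 ]
tray_a 0.75 [ 0.589 -0.475  0.002]
tray_a 0.68 [ 0.622 -0.008  0.097]
tray_a 0.59 [ 0.435 -0.421  0.004]
tray_a 0.5 [ 0.644 -0.054  0.053]
now [ 0.6197 -0.0032  0.2313] yaw 92.5 n 5 q [-0.19  0.52  1.43 -0.    1.21 -0.23]
-0.02 -0.00 0.10 -0.30 -0.81 0.06; -0.02 -0.00 0.10 -0.31 -0.81 0.06; -0.02 -0.00 0.10 -0.31 -0.81 0.06; -0.02 -0.00 0.10 -0.32 -0.80 0.06; -0.02 -0.00 0.10 -0.33 -0.80 0.06
```

View pics/w30z.png

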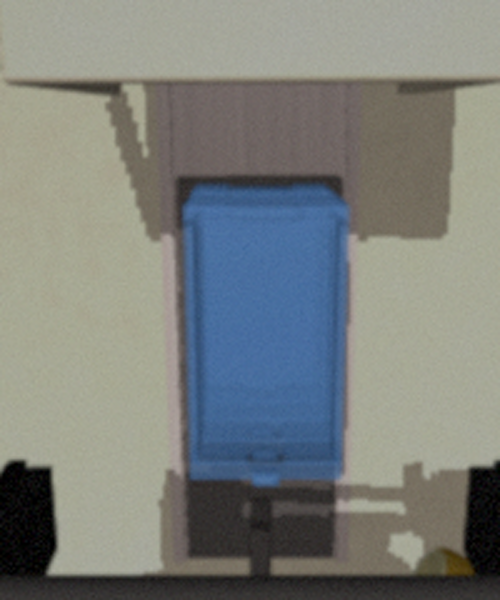

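View pics/s30z.png

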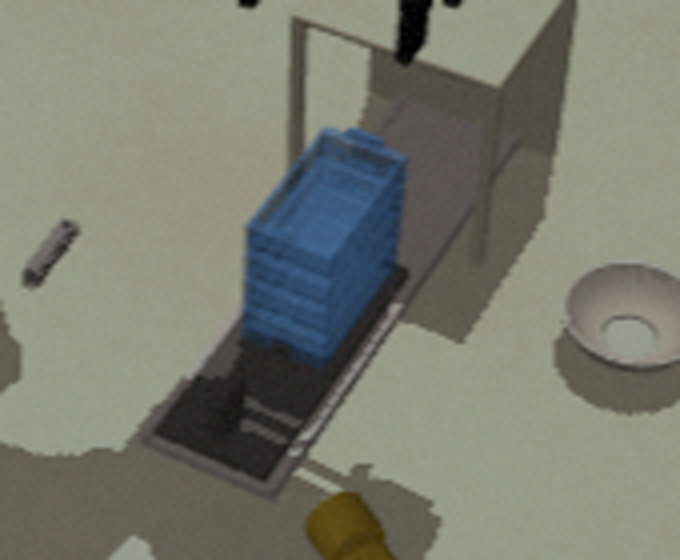

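```bash
python3 -m crank '0 0 .1 -.3 -.81 0 -1; 0 0 .1 -.31 -.81 0 -1; 0 0 .1 -.31 -.81 .06 -1; 0 0 .1 -.32 -.8 .06 -1; 0 0 .1 -.33 -.8 .06 -1'
python3 -m crank '0 0 0 0 0 0 -1; 0 0 0 0 0 0 -1'
python3 - <<'E'
from h import *
p=snap('wrist','w31');keep(p,'w31')
print(robot.get_obs()['position'],yaw())
for n in ['clipper']:
  for b in spotter.boxes_of(n,p): print(n,round(b['score'],2),w(p,b['at']).round(4),pix(p,w(p,b['at'])))
crop(p,'w31z',170,370,60,300,2.5)
E
```

```text
time: 53.15
position: [0.4523, -0.0698, 0.2163]
tool_rot: [0.707, 0.707, -0.007, -0.011]
ft_force: [-0.6, -0.8, -0.5]
grip_width: 0.0871
time: 53.4
position: [0.4491, -0.0694, 0.2138]
tool_rot: [0.708, 0.706, -0.008, -0.015]
ft_force: [-0.4, 0.5, 0.3]
grip_width: 0.087
[ 0.44892824 -0.0692158   0.21375019] 89.93670227971063
clipper 0.8 [ 0.4494 -0.0485  0.0115] [279.24449312 163.30936155]
clipper 0.44 [0.6285 0.0033 0.0987] [508.25500898 115.18408082]
```

View pics/w31z.png

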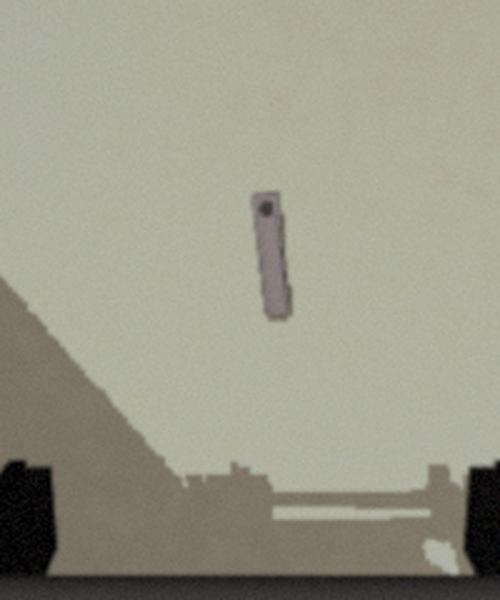

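```bash
python3 - <<'E'
from h import *
p=load('w31'); g=lambda x,y:ray(p,170+x/2.5,60+y/2.5,.012)[:2]
a,b=g(265.5,193),g(278,318.5); c=(a+b)/2; y=np.degrees(np.arctan2(*(a-b)[::-1])); print(a,b,c,y,np.linalg.norm(a-b))
plan(c[0],c[1],.06,y)
E
```

```text
[ 0.44609775 -0.02064175] [ 0.45164423 -0.07514082] [ 0.44887099 -0.04789128] 95.81109805274734 0.054780585389157394
now [ 0.4493 -0.0692  0.214 ] yaw 90.0 n 5 q [-0.4   0.33  1.83 -0.    1.02 -0.39]
-0.07 -0.02 -0.23 0.10 0.02 0.77; -0.07 -0.02 -0.23 0.10 0.02 0.77; -0.07 -0.02 -0.23 0.10 0.02 0.77; -0.07 -0.02 -0.23 0.10 0.01 0.77; -0.07 -0.02 -0.23 0.10 0.01 0.77
```

```bash
python3 -m crank '-.07 -.02 -.23 .1 .02 .77 -1; -.07 -.02 -.23 .1 .02 .77 -1; -.07 -.02 -.23 .1 .02 .77 -1; -.07 -.02 -.23 .1 .01 .77 -1; 0 0 -.23 .1 .01 .77 -1'
python3 -m crank '0 0 0 0 0 0 -1; 0 0 0 0 0 0 -1'
python3 - <<'E'
from h import *
plan(.4489,-.0479,.005,95.8)
E
```

```text
time: 54.12
position: [0.4592, -0.0486, 0.0574]
tool_rot: [0.668, 0.744, 0.002, 0.004]
ft_force: [-0.1, -0.3, 0.5]
grip_width: 0.087
time: 54.38
position: [0.4598, -0.0478, 0.0559]
tool_rot: [0.668, 0.744, 0.001, 0.002]
ft_force: [0.2, -0.8, 1.0]
grip_width: 0.087
now [ 0.4598 -0.0478  0.0559] yaw 96.2 n 2 q [-0.35  0.61  1.98  0.    0.55 -0.46]
0.03 0.01 0.04 0.01 -0.14 0.64; 0.03 0.01 0.04 0.01 -0.14 0.64
```

```bash
python3 -m crank '.03 0 .04 .01 -.16 .6 -1; .03 0 .04 .01 -.14 .5 -1; 0 0 0 0 0 0 -1; 0 0 0 0 0 0 -1'
python3 - <<'E'
from h import *
plan(.4489,-.0479,.0045,95.8)
p=snap('wrist','w32');crop(p,'w32z',170,370,60,300,2.5)
E
```

```text
time: 54.88
position: [0.4541, -0.0504, 0.0159]
tool_rot: [0.67, 0.742, 0.002, 0.007]
ft_force: [-0.1, 0.6, -0.6]
grip_width: 0.0868
now [ 0.4541 -0.0504  0.0159] yaw 95.8 n 1 q [-0.35  0.7   2.01 -0.    0.42 -0.45]
0.14 0.09 0.00 0.08 -0.13 0.28
```

View pics/w32z.png

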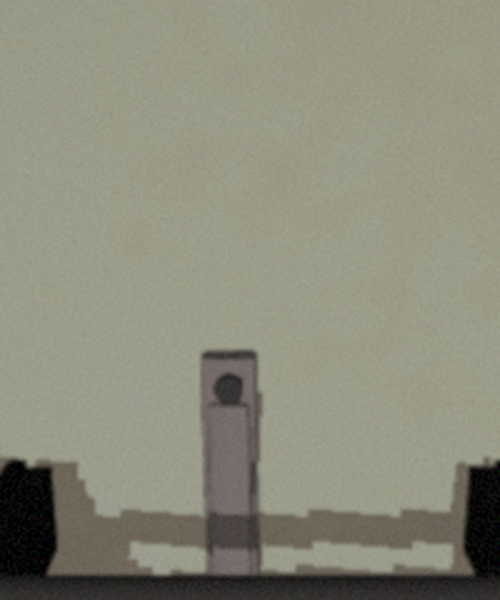

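```bash
python3 -m crank '.14 .09 0 .07 -.13 .26 -.5; 0 0 0 0 0 0 0; 0 0 0 0 0 0 .3; 0 0 0 0 0 0 .3'
python3 - <<'E'
from h import *
plan(.4489,-.0479,.0045,95.8)
E
```

```text
time: 55.42
position: [0.4497, -0.0484, 0.0062]
tool_rot: [0.67, 0.742, 0.001, 0.001]
ft_force: [-0.3, -0.8, -1.1]
grip_width: 0.055
now [ 0.4497 -0.0484  0.0062] yaw 95.8 n 1 q [-0.36  0.72  2.02  0.    0.41 -0.46]
0.02 0.01 0.00 0.02 -0.02 0.04
```

```bash
python3 -m crank '0 0 0 .02 -.02 .04 1; 0 0 0 0 0 0 1; 0 0 0 0 0 0 1; 0 0 0 0 0 0 1; 0 0 0 0 0 0 1' 20
python3 -m crank '0 0 0 0 0 0 1; 0 0 0 0 0 -.4 1; 0 0 0 0 0 -.9 1; 0 0 0 0 0 -.9 1; 0 0 0 0 0 -.9 1'
python3 -m crank '0 0 0 0 0 -.9 1; 0 0 0 0 0 -.9 1; 0 0 0 0 0 -.9 1'
python3 - <<'E'
from h import *
plan(.6222,-.003,.22,92.6)
p=snap('wrist','w33');crop(p,'w33z',170,370,60,300,2.5)
E
```

```text
time: 56.05
position: [0.4488, -0.0476, 0.0045]
tool_rot: [0.67, 0.742, 0.001, 0.001]
ft_force: [0.1, 0.2, 0.1]
grip_width: 0.0113
time: 56.68
position: [0.4465, -0.047, 0.1291]
tool_rot: [0.67, 0.742, -0.001, -0.003]
ft_force: [0.5, 0.2, -0.6]
grip_width: 0.0111
time: 57.05
position: [0.4456, -0.0468, 0.2406]
tool_rot: [0.67, 0.742, -0.001, -0.003]
ft_force: [0.4, 0.2, -0.1]
grip_width: 0.0118
now [ 0.4456 -0.0468  0.2406] yaw 95.8 n 5 q [-0.36  0.27  1.83  0.    1.05 -0.46]
-0.01 -0.01 0.13 0.13 0.90 0.10; -0.01 -0.01 0.13 0.14 0.90 0.10; -0.01 -0.01 0.13 0.15 0.90 0.10; -0.01 -0.01 0.13 0.16 0.90 0.10; -0.01 -0.01 0.13 0.17 0.89 0.10
```

View pics/w33z.png

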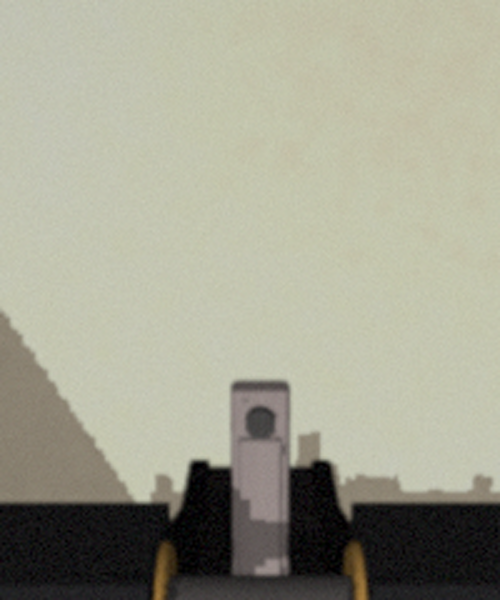

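```bash
python3 -m crank '0 0 .13 .13 .9 .05 1; 0 0 .13 .14 .9 .05 1; 0 0 .13 .15 .9 .05 1; 0 0 .13 .16 .9 .05 1; 0 0 .13 .17 .85 .05 1'
python3 -m crank '0 0 0 0 0 0 1; 0 0 0 0 0 0 1'
python3 - <<'E'
from h import *
plan(.6222,-.003,.14,92.6)
E
```

```text
time: 57.72
position: [0.6251, -0.0028, 0.2359]
tool_rot: [0.693, 0.721, 0.0, 0.001]
ft_force: [0.4, -0.2, 0.2]
grip_width: 0.0114
time: 57.98
position: [0.6254, -0.0021, 0.234]
tool_rot: [0.692, 0.722, -0.0, 0.0]
ft_force: [0.6, -0.3, -0.6]
grip_width: 0.0116
now [ 0.6254 -0.0021  0.234 ] yaw 92.4 n 3 q [-0.18  0.52  1.42 -0.    1.21 -0.22]
-0.00 0.00 -0.01 -0.01 -0.03 0.78; -0.00 0.00 -0.01 -0.01 -0.03 0.78; -0.00 0.00 -0.01 -0.01 -0.03 0.78
```

```bash
python3 -m crank '0 0 0 -.01 -.05 .8 1; 0 0 0 -.01 -.05 .8 1; 0 0 0 -.01 -.05 .8 1; 0 0 0 0 0 0 1; 0 0 0 0 0 0 1'
python3 - <<'E'
from h import *
plan(.6225,-.0035,.114,92.6)
p=snap('wrist','w34');crop(p,'w34z',170,370,60,300,2.5)
E
```

```text
time: 58.6
position: [0.6155, -0.005, 0.1383]
tool_rot: [0.693, 0.721, -0.001, 0.001]
ft_force: [0.0, -0.1, -0.9]
grip_width: 0.0114
now [ 0.6155 -0.005   0.1383] yaw 92.3 n 1 q [-0.19  0.62  1.53 -0.    0.99 -0.23]
-0.00 0.02 -0.06 0.03 0.18 0.61
```

View pics/w34z.png

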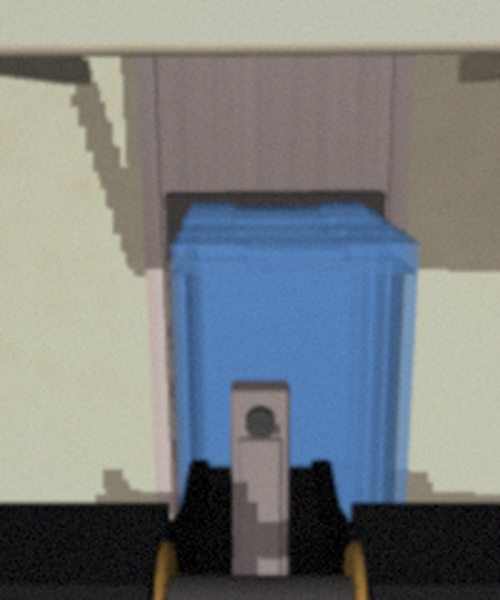

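```bash
python3 -m crank '0 0 -.05 .03 .18 .2 1; 0 0 0 0 0 0 1; 0 0 0 0 0 0 1'
python3 - <<'E'
from h import *
plan(.6225,-.0035,.114,92.6)
E
```

```text
time: 59.02
position: [0.6249, -0.0037, 0.1328]
tool_rot: [0.691, 0.723, 0.001, 0.003]
ft_force: [0.7, 0.2, -0.3]
grip_width: 0.0111
now [ 0.6249 -0.0037  0.1328] yaw 92.6 n 1 q [-0.18  0.63  1.52 -0.    0.99 -0.23]
0.06 0.03 -0.00 0.01 -0.06 0.47
```

```bash
python3 -m crank '.06 0 0 .01 -.06 .22 1; 0 0 0 0 -.02 .22 1; 0 0 0 0 0 0 1; 0 0 0 0 0 0 1'
python3 - <<'E'
from h import *
plan(.6225,-.0035,.114,92.6)
p=snap('wrist','w35');crop(p,'w35z',170,370,60,300,2.5)
E
```

```text
time: 59.52
position: [0.6211, -0.0033, 0.1136]
tool_rot: [0.691, 0.723, -0.001, 0.0]
ft_force: [0.6, -0.3, -1.1]
grip_width: 0.0115
now [ 0.6211 -0.0033  0.1136] yaw 92.6 n 1 q [-0.18  0.66  1.53 -0.    0.95 -0.23]
-0.02 0.03 0.00 -0.01 0.03 -0.01
```

View pics/w35z.png

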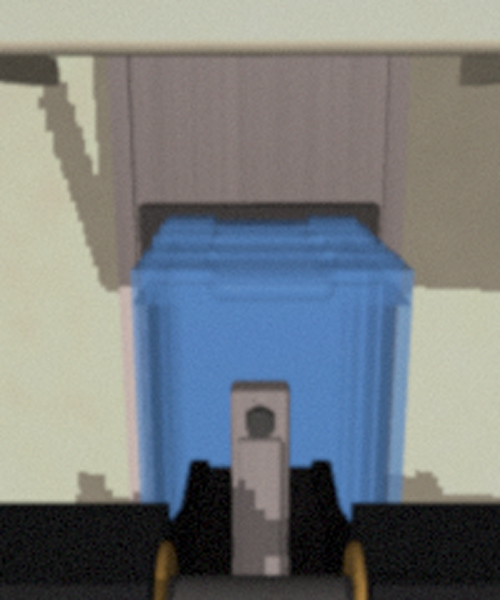

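```bash
python3 -m crank '0 0 0 0 .05 0 1; 0 0 0 0 0 0 1; 0 0 0 0 0 0 .5; 0 0 0 0 0 0 .5; 0 0 0 0 0 0 .5'
python3 -m crank '0 0 0 0 0 -.5 .5; 0 0 0 0 0 -.9 .3; 0 0 0 0 0 -.9 0; 0 0 0 0 0 -.9 -1; 0 0 0 0 0 0 -1'
python3 - <<'E'
from h import *
plan(.6225,-.0035,.114,92.6)
p=snap('wrist','w36');keep(p,'w36');crop(p,'w36z',170,370,60,300,2.5)
E
```

```text
time: 60.2
position: [0.6239, -0.0034, 0.1145]
tool_rot: [0.691, 0.723, -0.001, 0.001]
ft_force: [1.0, 0.7, 0.0]
grip_width: 0.0212
time: 60.82
position: [0.6235, -0.003, 0.2455]
tool_rot: [0.691, 0.723, -0.001, 0.0]
ft_force: [-0.6, -0.7, -0.0]
grip_width: 0.0525
now [ 0.6235 -0.003   0.2455] yaw 92.6 n 4 q [-0.18  0.5   1.41 -0.    1.23 -0.23]
-0.00 0.01 -0.00 -0.00 -0.01 0.82; -0.00 0.01 -0.00 -0.00 -0.01 0.82; -0.00 0.01 -0.00 -0.00 -0.01 0.82; -0.00 0.01 -0.00 -0.00 -0.01 0.82
```

View pics/w36z.png

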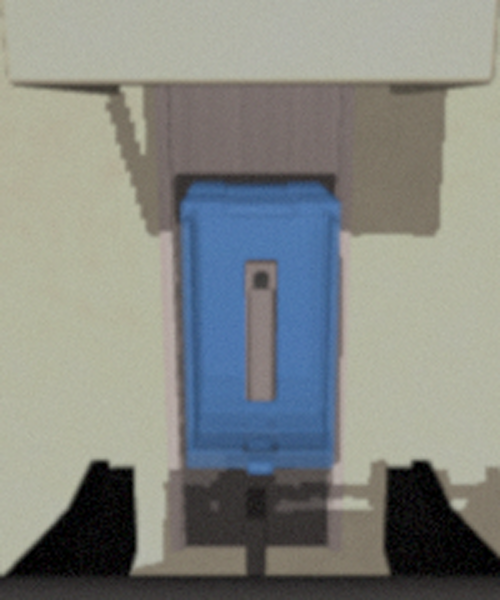

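```bash
python3 - <<'E'
from h import *
plan(.6277,-.118,.14,92.6)
E
```

```text
now [ 0.622  -0.0028  0.2435] yaw 92.6 n 5 q [-0.18  0.5   1.41 -0.    1.23 -0.23]
-0.01 0.00 0.00 -0.58 0.01 0.52; -0.01 0.00 0.00 -0.58 0.00 0.52; -0.01 0.00 0.00 -0.58 0.00 0.52; -0.01 0.00 0.00 -0.58 0.00 0.52; -0.01 0.00 0.00 -0.58 0.00 0.52
```

```bash
python3 -m crank '0 0 0 -.7 0 0 -1; 0 0 0 -.7 0 0 -1; 0 0 0 -.7 0 .3 -1; 0 0 0 -.6 0 .7 -1; 0 0 0 -.2 0 .8 -1'
python3 -m crank '0 0 0 0 0 .4 -1; 0 0 0 0 0 0 -1; 0 0 0 0 0 0 -1'
python3 - <<'E'
from h import *
plan(.6277,-.118,.08,92.6)
p=snap('wrist','w37');keep(p,'w37');crop(p,'w37z',170,370,60,300,2.5)
E
```

```text
time: 61.5
position: [0.6234, -0.12, 0.1639]
tool_rot: [0.69, 0.724, -0.005, -0.005]
ft_force: [0.3, 0.8, -1.1]
grip_width: 0.0868
time: 61.88
position: [0.6197, -0.1187, 0.1424]
tool_rot: [0.69, 0.724, -0.006, -0.01]
ft_force: [-0.5, 0.2, -0.5]
grip_width: 0.0871
now [ 0.6197 -0.1187  0.1424] yaw 92.7 n 2 q [-0.36  0.64  1.47 -0.    1.06 -0.41]
-0.13 -0.03 0.01 -0.00 0.12 0.78; -0.13 -0.03 0.01 0.00 0.11 0.78
```

View pics/w37z.png

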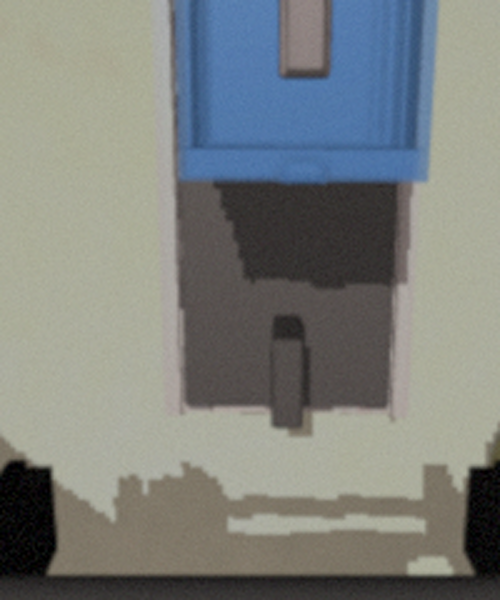

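```bash
python3 - <<'E'
from h import *
p=load('w37'); g=lambda x,y:ray(p,170+x/2.5,60+y/2.5,.051)[:2]
print(g(287,338),g(287,383),g(287,428))
E
python3 -m crank '-.13 -.03 0 0 .13 .75 -1; -.13 -.03 0 0 .13 .7 -1; 0 0 0 0 0 0 -1; 0 0 0 0 0 0 -1'
python3 - <<'E'
from h import *
plan(.6275,-.118,.022,92.6)
p=snap('wrist','w38');keep(p,'w38');crop(p,'w38z',170,370,60,300,2.5)
E
```

```text
[ 0.62641921 -0.10511598] [ 0.62723946 -0.11971378] [ 0.62808633 -0.1347855 ]
time: 62.42
position: [0.634, -0.1175, 0.0898]
tool_rot: [0.689, 0.725, 0.003, 0.006]
ft_force: [-0.6, 0.6, 0.1]
grip_width: 0.0869
now [ 0.634  -0.1175  0.0898] yaw 92.9 n 2 q [-0.36  0.71  1.49  0.    0.92 -0.41]
0.07 0.03 0.03 0.00 -0.09 0.85; 0.07 0.03 0.03 -0.00 -0.09 0.85
```

View pics/w38z.png

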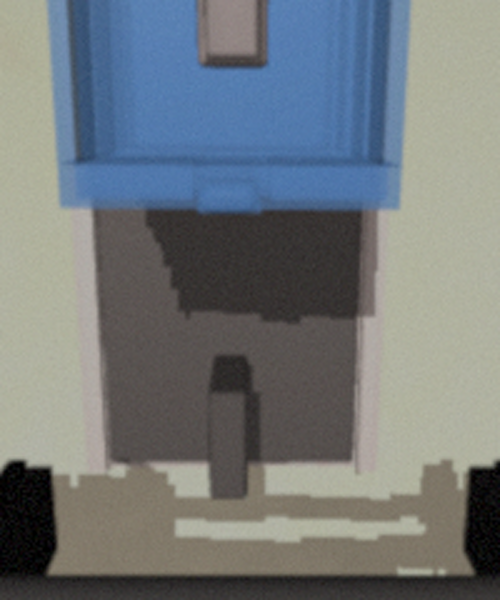

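Fin at (0.627, −0.119). Go down in steps with x correction.

```bash
python3 -m crank '.07 .03 0 -.01 -.16 .45 -1; .03 0 0 0 -.05 .4 -1; 0 0 0 0 0 0 -1; 0 0 0 0 0 0 -1'
python3 - <<'E'
from h import *
plan(.6272,-.119,.022,92.6)
E
```

```text
time: 62.98
position: [0.6258, -0.1189, 0.0551]
tool_rot: [0.689, 0.725, 0.001, 0.002]
ft_force: [0.3, -0.4, 0.7]
grip_width: 0.0871
now [ 0.6258 -0.1189  0.0551] yaw 92.9 n 1 q [-0.36  0.76  1.53 -0.    0.86 -0.41]
0.05 0.03 0.05 -0.00 0.03 0.83
```

```bash
python3 -m crank '.05 .03 .05 0 .02 .4 -1; .03 0 0 0 0 .4 -1; 0 0 0 0 0 0 -1; 0 0 0 0 0 0 -1'
python3 - <<'E'
from h import *
plan(.6272,-.119,.022,92.6)
p=snap('wrist','w39');crop(p,'w39z',170,370,60,300,2.5)
E
```

```text
time: 63.48
position: [0.627, -0.1189, 0.0205]
tool_rot: [0.691, 0.723, -0.001, -0.001]
ft_force: [-0.2, -0.0, 0.6]
grip_width: 0.087
now [ 0.627  -0.1189  0.0205] yaw 92.6 n 1 q [-0.36  0.81  1.53 -0.    0.81 -0.41]
-0.04 -0.00 -0.00 -0.00 0.01 -0.04
```

View pics/w39z.png

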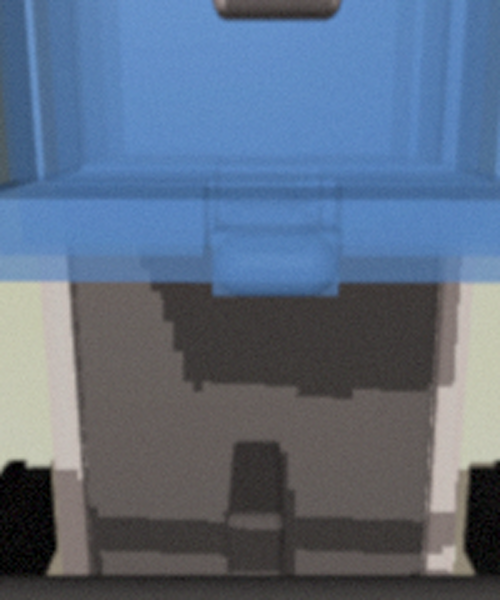

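```bash
python3 -m crank '0 0 0 0 0 0 .5; 0 0 0 0 0 0 1; 0 0 0 0 0 0 1; 0 0 0 0 0 0 1; 0 0 0 0 0 0 1' 35
python3 -m crank '0 0 0 0 0 0 1; 0 0 0 0 0 0 1; 0 0 0 0 0 0 1; 0 0 0 0 0 0 1'
python3 - <<'E'
from h import *
plan(.6272,-.119,.022,92.6);print(robot.get_obs()['ft_force'])
E
```

```text
time: 64.15
position: [0.6276, -0.1191, 0.0219]
tool_rot: [0.691, 0.723, -0.001, -0.0]
ft_force: [-0.4, 0.7, -0.2]
grip_width: 0.0451
time: 64.65
position: [0.6263, -0.1191, 0.0218]
tool_rot: [0.691, 0.723, -0.002, -0.001]
ft_force: [-3.1, -0.7, 1.2]
grip_width: 0.0098
now [ 0.6263 -0.1191  0.0218] yaw 92.6 n 1 q [-0.36  0.81  1.53 -0.    0.81 -0.41]
-0.05 0.00 0.01 0.00 0.02 -0.00
[-3.09583002 -0.66240056  1.21139214]
```

```bash
python3 -m crank '0 0 0 .1 0 0 1; 0 0 0 .2 0 0 1; 0 0 0 .25 0 0 1; 0 0 0 .25 0 0 1; 0 0 0 .25 0 0 1'
python3 -m crank '0 0 0 .25 0 0 1; 0 0 0 .25 0 0 1; 0 0 0 .25 0 0 1; 0 0 0 .2 0 0 1; 0 0 0 0 0 0 1'
python3 - <<'E'
from h import *
plan(.6204,.031,.022,92.6);print(robot.get_obs()['ft_force'])
p=snap('wrist','w40');s=snap('scene','s40');crop(s,'s40z',220,390,130,270,4)
E
```

```text
time: 65.28
position: [0.6243, -0.0766, 0.0219]
tool_rot: [0.691, 0.723, -0.002, -0.0]
ft_force: [-1.2, -3.4, 1.4]
grip_width: 0.0097
time: 65.9
position: [0.6222, -0.0335, 0.0218]
tool_rot: [0.69, 0.724, -0.002, -0.001]
ft_force: [-1.6, 0.2, 1.2]
grip_width: 0.01
now [ 0.6222 -0.0335  0.0218] yaw 92.7 n 2 q [-0.23  0.8   1.57 -0.    0.78 -0.28]
-0.02 0.01 0.01 0.81 0.02 -0.00; -0.02 0.01 0.01 0.81 0.01 -0.00
[-1.57079924  0.17629108  1.22122103]
```

View pics/s40z.png

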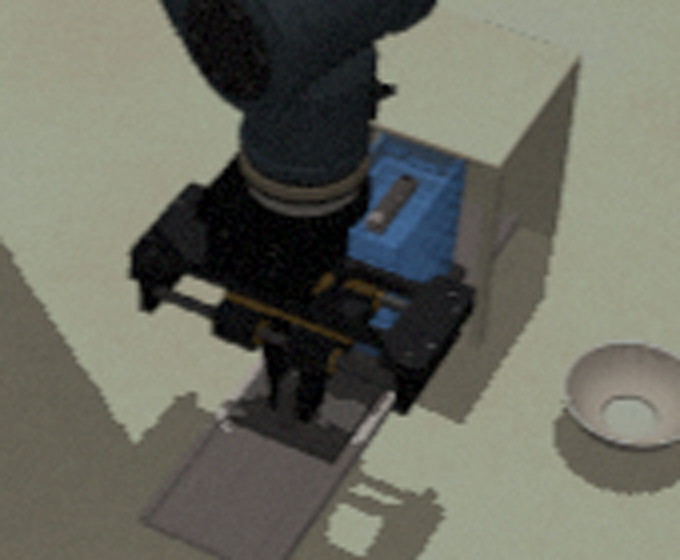

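Clean so far; continue to the stop.

```bash
python3 -m crank '0 0 0 .2 0 0 1; 0 0 0 .25 0 0 1; 0 0 0 .25 0 0 1; 0 0 0 .25 0 0 1; 0 0 0 .2 0 0 1'
python3 -m crank '0 0 0 .15 0 0 1; 0 0 0 .15 0 0 1; 0 0 0 .1 0 0 1'
```

```text
time: 66.62
position: [0.62, 0.0129, 0.0218]
tool_rot: [0.691, 0.723, -0.002, -0.0]
ft_force: [-1.9, -3.8, 1.7]
grip_width: 0.0094
time: 67.0
position: [0.6192, 0.0307, 0.0218]
tool_rot: [0.691, 0.723, -0.002, -0.0]
ft_force: [-2.0, -4.8, 2.6]
grip_width: 0.0101
```

```bash
python3 -m crank '0 0 0 .12 0 0 1'; python3 -m crank '0 0 0 .12 0 0 1'; python3 -m crank '0 0 0 .12 0 0 1'
```

```text
time: 67.12
position: [0.6192, 0.031, 0.0219]
tool_rot: [0.689, 0.725, -0.005, 0.002]
ft_force: [-3.3, -27.0, 0.1]
grip_width: 0.0099
time: 67.25
position: [0.6192, 0.0309, 0.0219]
tool_rot: [0.688, 0.725, -0.008, 0.005]
ft_force: [-3.1, -17.9, 0.7]
grip_width: 0.0099
time: 67.38
position: [0.6192, 0.0309, 0.0219]
tool_rot: [0.688, 0.726, -0.011, 0.007]
ft_force: [-2.7, -16.7, 0.3]
grip_width: 0.0097
```

```bash
python3 -m crank '0 0 0 0 0 0 1; 0 0 0 0 0 0 -1; 0 0 0 0 0 0 -1; 0 0 0 0 0 0 -1; 0 0 0 0 0 0 -1'
python3 -m crank '0 0 0 0 0 -.4 -1; 0 0 0 -.1 0 -.8 -1; 0 0 0 -.3 0 -.9 -1; 0 0 0 -.5 0 -.9 -1; 0 0 0 -.6 0 -.9 -1'
python3 -m crank '0 0 0 -.9 0 -.3 -1; 0 0 0 -.9 0 -.3 -1; 0 0 0 -.9 0 -.3 -1; 0 0 0 0 0 0 -1; 0 0 0 0 0 0 -1'
python3 - <<'E'
from h import *
p=snap('wrist','w41');keep(p,'w41');s=snap('scene','s41');crop(s,'s41z',220,390,110,250,4);t=snap('top','t41')
print(robot.get_obs()['position'],yaw())
crop(p,'w41z',190,400,0,200,3)
E
```

```text
time: 68.0
position: [0.6203, 0.0326, 0.0216]
tool_rot: [0.689, 0.725, -0.009, 0.007]
ft_force: [-0.5, -0.3, 0.2]
grip_width: 0.0418
time: 68.62
position: [0.622, -0.0224, 0.1842]
tool_rot: [0.687, 0.726, -0.01, 0.005]
ft_force: [-0.2, -0.2, -0.8]
grip_width: 0.0854
time: 69.25
position: [0.6304, -0.1335, 0.2346]
tool_rot: [0.688, 0.726, -0.006, 0.012]
ft_force: [-0.2, 0.9, -0.1]
grip_width: 0.0872
[ 0.63059336 -0.13290174  0.23400334] 93.15741546293742
```

View pics/s41z.png

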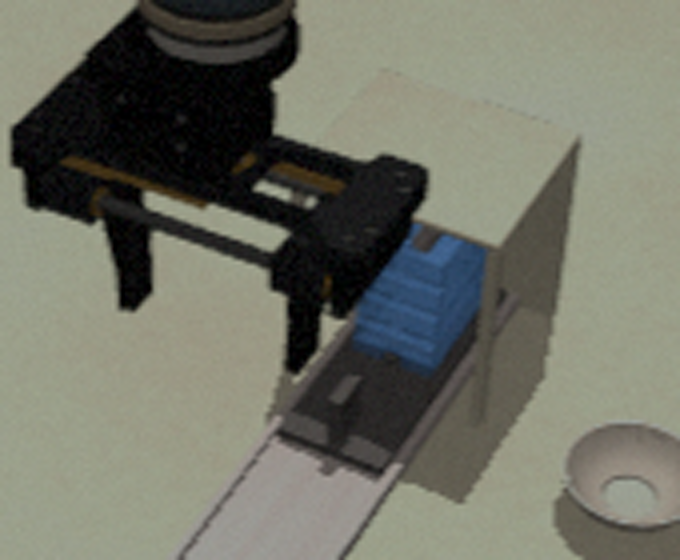

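View pics/w41.png

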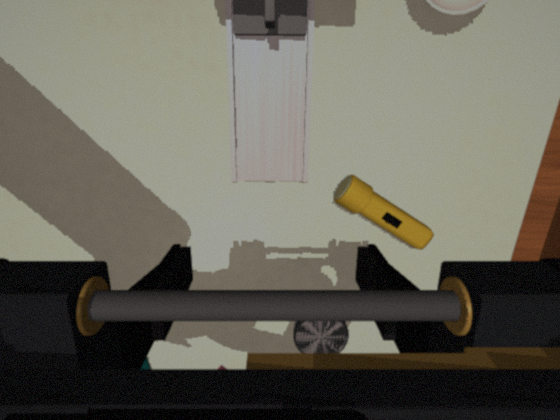

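View pics/t41.png

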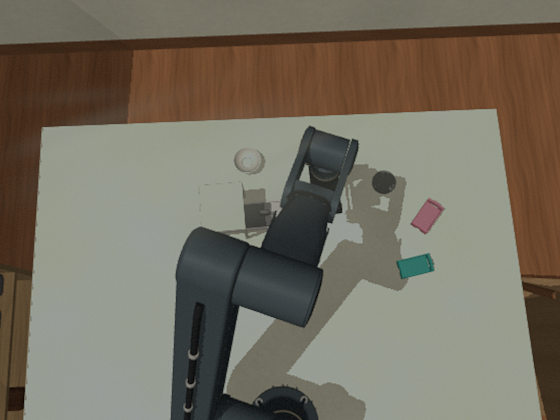

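View pics/w41z.png

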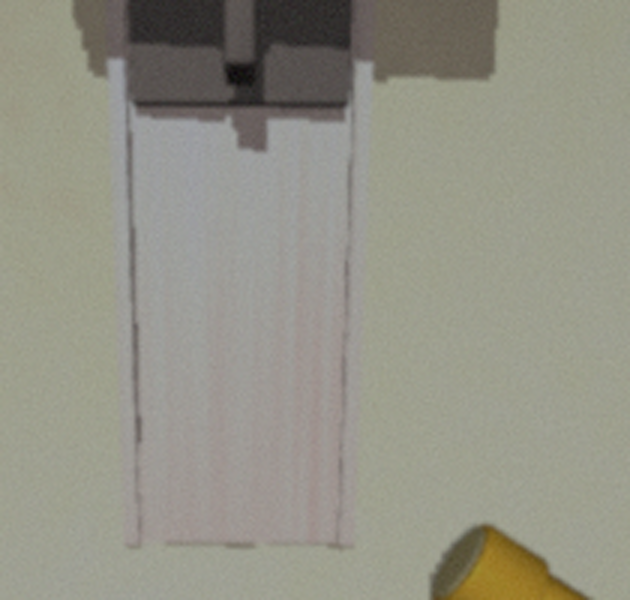

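```bash
python3 - <<'E'
from h import *
p=load('w41'); g=lambda x,y,z:ray(p,190+x/3,y/3,z)[:2]
a=g(241,101,.0155);
for z in(.003,.01):
  b=g(240,545,z); print(a,b,np.linalg.norm(a-b))
plan(.63,-.25,.2,93)
E
```

```text
[0.62167161 0.00920999] [ 0.629116   -0.14732166] 0.15670857173067035
[0.62167161 0.00920999] [ 0.62905747 -0.14557532] 0.15496142553864836
now [ 0.6306 -0.1329  0.234 ] yaw 93.2 n 4 q [-0.37  0.54  1.38 -0.02  1.21 -0.42]
0.02 0.07 0.01 -0.72 -0.05 0.23; 0.02 0.07 0.01 -0.73 -0.04 0.23; 0.02 0.07 0.01 -0.73 -0.04 0.22; 0.02 0.07 0.01 -0.73 -0.04 0.22
```

```bash
python3 -m crank '0 0 0 -.7 -.6 -.5 -1; 0 0 0 -.7 -.6 -.5 -1; 0 0 0 -.7 -.6 -.5 -1; 0 0 0 -.7 -.6 -.3 -1; 0 0 0 0 0 0 -1'
python3 -m crank '0 0 0 0 0 0 -1'
python3 - <<'E'
from h import *
s=snap('scene','s42');crop(s,'s42z',240,390,110,250,4)
for n in ['torch','dish','tin']:
  for b in spotter.boxes_of(n,s)[:1]: print(n,round(b['score'],2),w(s,b['at']).round(3))
E
```

```text
time: 70.03
position: [0.5382, -0.2448, 0.307]
tool_rot: [0.684, 0.73, -0.007, 0.008]
ft_force: [0.0, 0.4, -0.3]
grip_width: 0.0871
time: 70.15
position: [0.5383, -0.2435, 0.3065]
tool_rot: [0.683, 0.73, -0.007, 0.007]
ft_force: [0.1, 0.7, 0.1]
grip_width: 0.0872
torch 0.73 [ 0.765 -0.182  0.03 ]
dish 0.93 [0.788 0.089 0.017]
tin 0.94 [ 0.713 -0.359  0.02 ]
```

View pics/s42z.png

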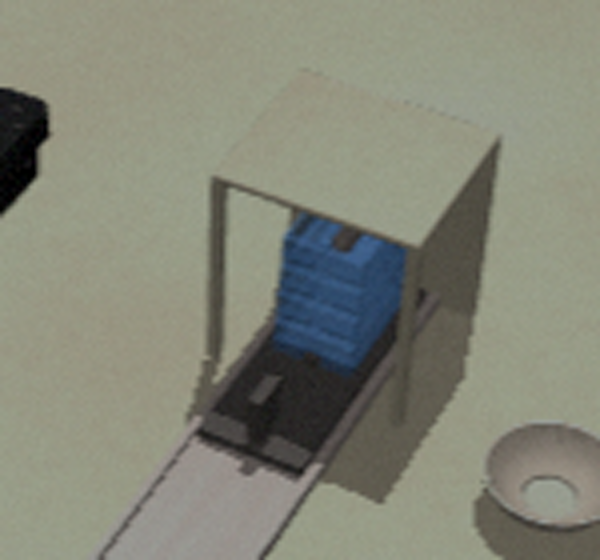

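View pics/s42.png

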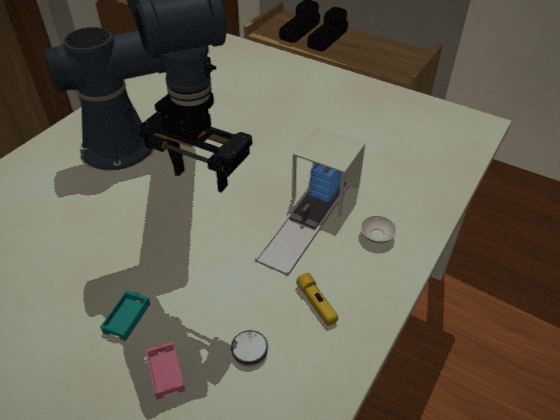

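The four trays are evenly stacked under the shelf with the clipper in the top one. The slide is home and the torch, dish and tin haven't moved.

```bash
python3 - <<'E'
from h import *
print(robot.hand_in())
E
```

```text
the job is handed in; nothing more can be done
None
```

The job is done and handed in at about 70 s of the 208 s allowed. I pulled the slide out to its stop and stacked all four blue trays the right way round. I then laid the clipper in the top tray, pushed the slide home and backed the arm off.

**Trays:** each tray went down to its expected seated height, within about 1 mm, with almost no contact force. The last scene picture shows an even four-tray stack under the shelf with the clipper in the top tray.

**Slide:** it travelled 150 mm to the end stop, where the wrist force peaked at about 27 N. In the wrist picture the gap from the plate's front edge to the end of the runner was 155–157 mm, against 155 mm expected at home.

**Things to leave alone:** the torch, dish and tin read the same positions as at the start, within about 3 mm. I never worked near the turquoise and pink look-alikes, and they look unmoved in the pictures.

**Disagreements:**
- The first camera estimates of the slide's seat differed from the arm's own reading by up to about 6 mm. I settled that by comparing each held tray with the keys below it in the wrist camera before lowering.
- One scene reading put the last tray about 25 mm off its first position. The wrist camera showed it had not moved.

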